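Prop the sample chest open, shelve a bottle, close it

TASK

Raise the lid of the grey sample chest and stand the metal prop post upright on the worktop under the long overhanging end of the lid's front rail, so that the lid rests on the post by itself. With the lid propped, gently stand the loose amber bottle upright on the round cork pad in the chest's empty cell and let go of it; then take the post away, stand it upright on the worktop clear of the chest, and lower the lid fully shut without slamming it. Leave the bottles already in the chest and the jar, mortar and big bottle round it undisturbed.

Things in the scene. Friction and masses are not known exactly. Their poses are not given: they have to be found in the camera images.
- chest: Grey plastic chest fixed to the worktop, 165 (x) x 256 (y) x 80 mm high, walls 4, floor 5 mm. Origin under its centre; x from its front to its back, y to its left, turned up to 0.2 rad. Three cells along its front (centres x -24, y -81, 0, +81 mm; about 80 mm along y, x from -78 to +28) with 35 mm high partitions, an empty compartment behind. Two cells hold a bottle, one only the cork pad.
- lid (a joint): Lid angle in rad: 0 shut, grows as the front rises, stop at 1.22. Lid 0.35 kg, 266 mm wide, front face 167 mm from the hinge, top 108 mm above the worktop when shut. A soft-close damper (4.5 N m s/rad) lets it sink slowly when let go: about 13 s from the stop to the post (rests there at 0.87), about 14 s more to shut. Moving it at 0.4 rad/s takes about 10 N at the rail.
- lid_hinge (a point): Middle of the lid's hinge axis: in the chest's frame x +82.5, y 0, z 82 mm. The axis runs along the chest's y.
- rail_mid (a point): Middle of the lid's handle, its front rail: a round bar 12 mm thick along the chest's y, its centre line 43 mm in front of the lid's front face, on two arms at y +70 and -70 mm. With the lid shut it lies 210 mm in front of and 10 mm above the hinge axis; it moves with the lid on a circle about that axis.
- rail_overhang (a point): Point on the same rail's centre line 195 mm towards the chest's -y (right) side from rail_mid, where the post is to carry it. The rail runs past the lid's side (y -133 mm) and ends at y -226 mm. Moves with the lid.
- prop: Loose metal prop post, 243 mm tall, 0.3 kg: round foot 68 mm across and 10 mm thick, collar 26 mm across to 18 mm, shaft 18 mm across, and at the top a flat black head 40 mm across and 10 mm thick. Origin at the centre of the foot's underside, z up. Stands upright at the start.
- bottle: The loose amber bottle with black screw cap and paper label, 39 mm across, 88 mm tall (straight up to 58 mm, then tapering to the neck), about 0.13 kg, standing on the worktop outside the chest. Origin at the centre of its underside, z up.
- pad: Round cork pad, 52 mm across, 2 mm thick, fixed on the chest's floor in the empty cell. Origin at the centre of its underside, 5 mm above the worktop.
- small_bottle: Amber bottle with black cap, 28 mm across, 63 mm tall, standing in one of the chest's cells. Origin under its centre. To be left alone.
- capped_bottle: Amber bottle with white cap, 33 mm across, 73 mm tall, standing in another of the chest's cells. Origin under its centre. To be left alone.
- jar: White plastic jar, 52 mm across, 82 mm tall, bystander on the worktop. Origin under its centre.
- mortar: White porcelain mortar, 71 mm across, 54 mm tall, bystander on the worktop. Origin under its centre.
- litre: Big amber one-litre bottle, 94 mm across, 228 mm tall, bystander on the worktop. Origin under its centre.
Mind the look-alikes: they are no part of the job. There is more than one size of the bottle; the one meant has the size given above.

How it is judged:
On the way, in this order (a step that is already met when the one before it is completed fails the run):
1. the lid rests on the upright prop post, both let go (value of joint lid between 0.8 and 0.95 rad and contact force between prop and chest above 0.4 N and angle between prop's own z axis and vertical below 0.12 rad and contact force between the fingers and prop below 0.05 N and contact force between each of the arm, the fingers and chest below 0.05 N), for 0.3 s.
2. the bottle stands let go on the cork pad while the lid still rests on the post (all of step 1 and horizontal distance between bottle and pad below 0.025 m and z of bottle in the frame of pad between -0.002 and 0.008 m and angle between bottle's own z axis and vertical below 0.12 rad and contact force between the fingers and bottle below 0.05 N), for 0.2 s.
At the end, for the whole second after the job is handed in: The lid is shut (within 0.03 rad); the bottle stands upright (within 0.12 rad) on the cork pad, its axis within 25 mm of the pad's; the prop post stands upright on the worktop (within 0.12 rad), not touching the chest or its lid; everything is at rest and let go (value of joint lid below 0.03 rad and horizontal distance between bottle and pad below 0.025 m and z of bottle in the frame of pad between -0.002 and 0.008 m and angle between each of bottle, prop's own z axis and vertical below 0.12 rad and height (world z) of prop below 0.01 m and contact force between prop and chest below 0.1 N and linear speed of each of prop, bottle below 0.02 m/s and contact force between the fingers and bottle below 0.05 N and contact force between the fingers and prop below 0.05 N and contact force between each of the arm, the fingers and chest below 0.05 N).
It fails at once if the lid is slammed (falls faster than 1.2 rad/s) (velocity of joint lid below -1.2 rad/s).
It fails at once if the bottle is pressed or dropped hard in the chest (over 20 N) (contact force between bottle and chest above 20 N or contact force between bottle and pad above 20 N).
It fails at once if the bottle or the post is tipped over (angle between any of bottle, prop's own z axis and vertical above 0.8 rad).
It fails at once if a bystander or a bottle that was already in the chest is moved more than 30 mm or tipped (distance of any of jar, mortar, litre, small_bottle, capped_bottle from where it was at the start of the episode above 0.03 m or angle between any of jar, mortar, litre, small_bottle, capped_bottle's own z axis and vertical above 0.5 rad).
It also fails if it takes over 72 s, if anything falls off the work surface, if the arm or the gripper's body presses on something with over 40 N, if the wrist force passes 120 N, or if a joint passes its speed limit or range.

ROBOT

A 6-joint arm with a two-finger parallel gripper is mounted at the origin on a cart in front of the work surface, level with it; the furniture and walls round the work are solid. World frame = base frame: x ahead of the robot, y to its left, z up, the work surface at z = 0. Lengths are in m, angles in rad, forces in N, time in s.
With the tool pointing down it reaches from about 0.25 to 0.775 m from the base axis. Payload 4 kg.
Tool frame: the origin (TCP) lies at the very end of the fingers, on their centre line; the grasp point (between the pads) lies 19 mm behind it; z points along the fingers, y is the line along which they close (so a half turn about z gives the same grasp; the last joint's range is limited). The gripper opens to 94 mm and grips with 3 to 60 N. Pads are 16 mm wide; open, the fingers measure 119 mm over their backs; the gripper's body (75 mm by 177 mm) begins 78 mm behind the grasp point.
Start: joints at [-1.213, 0.087, 1.371, -0, 1.684, -0.103], TCP at [0.245, -0.493, 0.206] pointing down, gripper open.
Joint ranges: [-3.1, 3.1], [-0.76, 2.03], [0.27, 2.55], [-1.08, 4.22], [0.17, 2.65], [-2.57, 2.57]. Speed limits (rad/s): [2.79, 2.79, 3.14, 3.14, 3.14, 3.14].

INTERFACE

Orientations are given as [roll, pitch, yaw] about the fixed x, y, z axes, in that order (R = Rz(yaw) Ry(pitch) Rx(roll)).
In Python, from bench import robot gives the robot as it stands. The module is installed in compiled form; this text tells all that it offers.
- The arm moves only by the tool move_arm, never from a script. Its argument "deltas" is one flat list of numbers, 7 for each row, row after row: the turn, a rotation vector about the tool's x, y, z in rad, then the shift along the tool's x, y, z in cm, then the closure, from -1 (fully open) to 1 (shut). A call has 1 to 8 rows; each row is the pose to reach, as a shift and turn from the pose commanded when the call began, along the tool's axes at that moment; what a row does not reach only later rows make up. A row lasts 1/10 s, in which the tool goes at most 50 mm and 8.59 degrees, less where a joint would pass 70% of its speed; a pose out of reach is approached as far as the arm can. A call with a gripper value outside its range is refused whole. The fingers move at their own pace and stop on an object; the grip force is fixed at half the most. Time passes only in rows, so rows that repeat a pose let the fingers close. It gives the time, the measured TCP pose, the force, the opening and the grip force at its end, in the units of the state.
- robot.get_obs(): the state, without advancing time (a new reading comes with each control period).
- robot.snapshot(name): name is "side" or "top" or "wrist"; returns a dict with "image" (480x640x3 uint8, red, green, blue), "depth" (480x640 float32, m along the optical axis (not along the pixel's ray), 0 where there is no reading), "fov_y" (degrees; the focal length in pixels is half the picture's height over the tangent of half this angle, whatever the lens; pixels are square), "cx", "cy" (the principal point, pixels), "origin" and "orientation" of the camera in the world; the wrist camera has in their place "T_tool_cam" (4x4, takes a point from camera to tool coordinates, whose origin is the TCP and whose axes are the flange's). Camera axes: x right, y up, looking along -z (the intrinsics and any distortion apply to the point x, -y, -z); pixel columns grow to the right and rows downward; lengths in m; the calibration is good to about 2 mm. A picture is of the moment at which its call begins: read the wrist's pose just before it.
- robot.close_job(): hands the job in; it is judged then, once.
The state is a dict: "time": time; "joint_positions": joint angles; "qvel": joint speeds; "joint_torque": joint torques, N m; "tool_pos": TCP position; "ee_rot": TCP orientation; "wrist_force": force on the tool from outside, world axes, zero at the start; "wrist_torque": the same for the moment, N m; "width": finger opening in m; "finger_force": force on a finger pad.
Only numpy, scipy, OpenCV 4.12 (cv2) and the standard library are available. Lean on these libraries where they do the work, as an engineer would, in place of code of your own. Each camera call takes 0.05 s, during which the arm holds its last target. There are 200 camera calls.

## Working session

There is one attempt and no reset: what is moved stays moved. The work goes in short steps, Python scripts to look and compute and a tool call to move; the robot and the scene stay as the last step left them, time stands still between calls to the robot, and variables do not carry over. Pictures are saved under pics/ and viewed, at most 13 in all, crops included, and the job is handed in when it is done.

Besides the shell and the picture viewer there is one more tool, called after "Emit:" as name(argument=value, ...), one argument or row to a line, values as JSON. move_arm: Moves the arm, as the interface text tells. Its arguments: {"type":"object","properties":{"deltas":{"type":"array","items":{"type":"number"}}},"required":["deltas"]}

```bash
mkdir -p pics; cat > h.py <<'E'
import numpy as np, cv2
from scipy.spatial.transform import Rotation as R
from bench import robot
def cam(n):
    o=robot.get_obs(); s=robot.snapshot(n)
    if 'origin' in s:
        q=np.array(s['orientation'],float)
        T=np.eye(4); T[:3,:3]=q if q.shape==(3,3) else (R.from_euler('xyz',q).as_matrix() if q.size==3 else R.from_quat(q).as_matrix()); T[:3,3]=s['origin']
    else:
        T=np.eye(4); T[:3,:3]=R.from_euler('xyz',o['ee_rot']).as_matrix(); T[:3,3]=o['tool_pos']; T=T@np.array(s['T_tool_cam'])
    s['T']=T; s['f']=240/np.tan(np.radians(s['fov_y'])/2)
    return s
def cloud(s):
    v,u=np.mgrid[:480,:640]; d=s['depth']
    P=np.stack([(u-s['cx'])/s['f']*d,-(v-s['cy'])/s['f']*d,-d],-1)
    return P@s['T'][:3,:3].T+s['T'][:3,3]
def save(s,n): cv2.imwrite('pics/'+n,s['image'][...,::-1])
E
python3 - <<'E'
from h import *
for n in('top','side'):
    s=cam(n); save(s,n+'0.png'); np.savez(n+'0.npz',P=cloud(s),d=s['depth'],im=s['image'])
    print(n,{k:v for k,v in s.items() if k not in('image','depth')})
print(robot.get_obs())
E
```

```text
top {'fov_y': 48.53119415418486, 'cx': 315.468485346534, 'cy': 240.80621190084696, 'origin': array([ 0.31276689, -0.00496331,  1.63855928]), 'orientation': array([ 0.16859382, -0.00997989, -1.54906217]), 'T': array([[ 0.02173137,  0.98555247, -0.16797045,  0.31276689],
       [-0.99971404,  0.02309848,  0.00618928, -0.00496331],
       [ 0.00997972,  0.16778792,  0.9857726 ,  1.63855928],
       [ 0.        ,  0.        ,  0.        ,  1.        ]]), 'f': np.float64(532.393182177039)}
side {'fov_y': 52.95916215898755, 'cx': 317.7462972722309, 'cy': 239.4365453224167, 'origin': array([-0.62686416, -0.46274539,  0.75137511]), 'orientation': array([ 1.09122237, -0.02097187, -1.19358052]), 'T': array([[ 0.36825246,  0.4221091 , -0.82838037, -0.62686416],
       [-0.92948931,  0.18724619, -0.31778687, -0.46274539],
       [ 0.02097033,  0.88699649,  0.46129977,  0.75137511],
       [ 0.        ,  0.        ,  0.        ,  1.        ]]), 'f': np.float64(481.79543950812143)}
{'time': 0.1, 'joint_positions': array([-1.21311240e+00,  8.78938271e-02,  1.37209789e+00, -1.00617121e-05,
        1.68360737e+00, -1.03132487e-01]), 'qvel': array([-0.00152734, -0.00218801, -0.00380167,  0.00067812,  0.00225564,
        0.00035936]), 'joint_torque': array([ 2.65979375e-03, -3.41252339e+01, -3.03301156e+01,  7.20659201e-02,
        3.04878491e-02, -8.89058674e-05]), 'tool_pos': array([ 0.24437534, -0.49217247,  0.20441693]), 'ee_rot': array([-3.13959586e+00, -1.96614067e-04,  4.60815099e-01]), 'wrist_force': array([ 0.30604076, -0.05151877,  0.20945342]), 'wrist_torque': array([-0.02848207,  0.00130288,  0.01226579]), 'finger_force': 0.0, 'width': 0.09388081077605968}
```

View pics/top0.png

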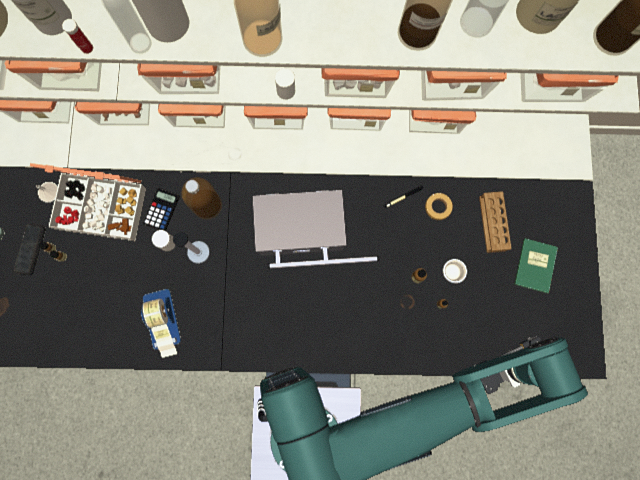

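View pics/side0.png

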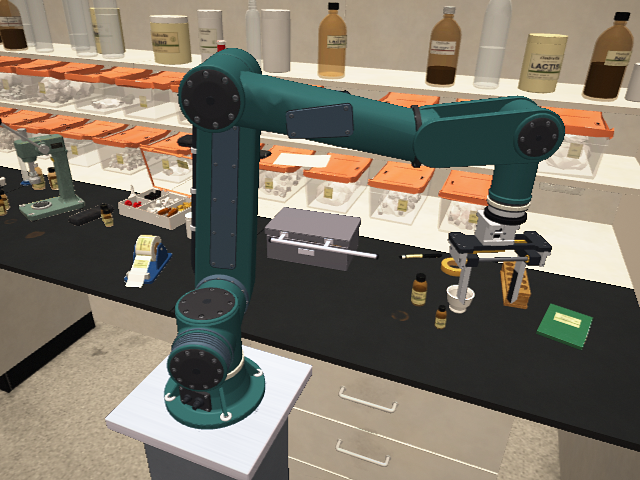

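Top view: bottle candidates are (419,275), the larger, and (443,303), a small decoy. The post has its foot at (198,252) and head at (181,240). The jar is at (162,240), litre at (200,197), mortar at (455,271), and the rail runs from (271,266) to (377,259).

```bash
python3 - <<'E'
from h import *
z=np.load('top0.npz');P=z['P'];im=z['im']
def at(u,v,r=1): return np.round(np.nanmedian(P[v-r:v+r+1,u-r:u+r+1].reshape(-1,3),0),4)
for n,(u,v) in dict(bottle=(421,271),small=(443,301),foot=(202,254),head=(181,239),jar=(162,238),mortar=(455,264),litre=(192,187),lidfl=(258,247),lidfr=(342,241),lidbl=(256,198),lidbr=(341,194),railR=(374,259),railM=(300,263),railL=(275,265)).items(): print(n,at(u,v))
# lid top fit
m=(abs(P[...,2]-.108)<.006)&(P[...,0]>.3)&(abs(P[...,1])<.3); v,u=np.where(m); 
r=cv2.minAreaRect(P[m][:,:2].astype(np.float32)); print('lid',r,m.sum(),np.median(P[m][:,2]))
def circ(zlo,zhi,x,y,rad):
    m=(P[...,2]>zlo)&(P[...,2]<zhi)&(np.hypot(P[...,0]-x,P[...,1]-y)<rad); q=P[m].astype(np.float32)
    return cv2.minEnclosingCircle(q[:,:2]),len(q),np.round(np.median(q,0),4)
for n,(u,v),zl,zh in (('bottle',(421,271),.075,.1),('small',(443,301),.03,.09),('foot',(202,254),.005,.016),('head',(181,239),.23,.255),('jar',(162,238),.07,.09),('mortar',(455,264),.04,.065),('litre',(192,187),.2,.24)):
    p=at(u,v); print(n,circ(zl,zh,p[0],p[1],.05))
I=cv2.resize(np.hstack([im[225:315,385:475],im[180:270,145:235]]),None,fx=4,fy=4,interpolation=2)
cv2.imwrite('pics/crop.png',I[...,::-1])
E
```

```text
bottle [ 0.4942 -0.3256  0.0897]
small [ 0.41   -0.396   0.0586]
foot [0.541  0.3335 0.0109]
head [0.5467 0.3427 0.2445]
jar [0.5764 0.4397 0.0808]
mortar [ 0.5255 -0.4431  0.0264]
litre [0.6951 0.3259 0.2287]
lidfl [0.551  0.1526 0.1092]
lidfr [ 0.5748 -0.092   0.1081]
lidbl [0.6974 0.1635 0.1093]
lidbr [ 0.7164 -0.0869  0.1084]
railR [ 0.5264 -0.1875  0.094 ]
railM [0.5082 0.0289 0.0991]
railL [0.5012 0.102  0.0929]
lid ((0.7253828644752502, -0.001644432544708252), (0.46045157313346863, 0.6004319787025452), 0.5680437684059143) 4854 0.10800814503101208Traceback (most recent call last):
  File "<stdin>", line 12, in <module>
  File "<stdin>", line 10, in circ
cv2.error: OpenCV(4.12.0) /io/opencv/modules/imgproc/src/shapedescr.cpp:201: error: (-215:Assertion failed) count >= 0 && (depth == CV_32F || depth == CV_32S) in function 'minEnclosingCircle'
```

```bash
python3 - <<'E'
from h import *
z=np.load('top0.npz');P=z['P'];im=z['im']
def at(u,v,r=1): return np.nanmedian(P[v-r:v+r+1,u-r:u+r+1].reshape(-1,3),0)
m=np.zeros((480,640),bool); m[185:255,245:350]=1
m&=(abs(P[...,2]-.108)<.005)
q=P[m][:,:2].astype(np.float32); print('lid',cv2.minAreaRect(q),len(q))
m=np.zeros((480,640),bool); m[250:275,262:385]=1
m&=(P[...,2]>.085)&(P[...,2]<.103)&(P[...,0]<.53); q=P[m].astype(np.float32); print('rail',cv2.minAreaRect(q[:,:2]),q[:,2].max(),len(q))
def circ(zlo,zhi,x,y,rad):
    m=(P[...,2]>zlo)&(P[...,2]<zhi)&(np.hypot(P[...,0]-x,P[...,1]-y)<rad); q=np.ascontiguousarray(P[m],np.float32)
    return (cv2.minEnclosingCircle(np.ascontiguousarray(q[:,:2])) if len(q) else 0),len(q)
for n,(u,v),zl,zh in (('bottle',(421,271),.075,.1),('small',(443,301),.03,.09),('foot',(202,254),.005,.016),('head',(181,239),.23,.255),('jar',(162,238),.07,.09),('mortar',(455,264),.045,.065),('litre',(192,187),.2,.24)):
    p=at(u,v); print(n,circ(zl,zh,p[0],p[1],.06))
I=cv2.resize(np.hstack([im[225:315,385:475],im[180:270,145:235]]),None,fx=4,fy=4,interpolation=2)
cv2.imwrite('pics/crop.png',I[...,::-1])
E
```

```text
lid ((0.6341646313667297, 0.035673364996910095), (0.1697653979063034, 0.2660893201828003), 5.292501926422119) 4294Traceback (most recent call last):
  File "<stdin>", line 8, in <module>
cv2.error: OpenCV(4.12.0) /io/opencv/modules/imgproc/src/convhull.cpp:143: error: (-215:Assertion failed) total >= 0 && (depth == CV_32F || depth == CV_32S) in function 'convexHull'
```

```bash
cat > m.py <<'E'
from h import *
z=np.load('top0.npz');P=z['P'];im=z['im']
def at(u,v,r=1): return np.nanmedian(P[v-r:v+r+1,u-r:u+r+1].reshape(-1,3),0)
m=np.zeros((480,640),bool); m[250:275,262:385]=1
m&=(P[...,2]>.085)&(P[...,2]<.103)&(P[...,0]<.53); q=np.ascontiguousarray(P[m],np.float32); print('rail',cv2.minAreaRect(np.ascontiguousarray(q[:,:2])),q[:,2].max(),len(q))
def circ(zlo,zhi,x,y,rad):
    m=(P[...,2]>zlo)&(P[...,2]<zhi)&(np.hypot(P[...,0]-x,P[...,1]-y)<rad); q=np.ascontiguousarray(P[m],np.float32)
    return (cv2.minEnclosingCircle(np.ascontiguousarray(q[:,:2])) if len(q) else 0),len(q)
for n,(u,v),zl,zh in (('bottle',(421,271),.075,.1),('small',(443,301),.03,.09),('foot',(202,254),.005,.016),('head',(181,239),.23,.255),('jar',(162,238),.07,.09),('mortar',(455,264),.045,.065),('litre',(192,187),.2,.24)):
    p=at(u,v); print(n,circ(zl,zh,p[0],p[1],.06))
I=cv2.resize(np.hstack([im[225:315,385:475],im[180:270,145:235]]),None,fx=4,fy=4,interpolation=2)
cv2.imwrite('pics/crop.png',I[...,::-1])
E
python3 m.py
```

```text
rail ((0.5237389802932739, -0.03634911775588989), (0.03182778134942055, 0.32457759976387024), 4.797786712646484) 0.10297974 452
bottle (((0.49058592319488525, -0.3286588788032532), 0.013207318261265755), 60)
small (((0.40569037199020386, -0.39933276176452637), 0.01326736155897379), 69)
foot (((0.5410932898521423, 0.3328123092651367), 0.05909329280257225), 315)
head (((0.548832893371582, 0.3464527428150177), 0.020158179104328156), 179)
jar (((0.5762076377868652, 0.4433039128780365), 0.02716558426618576), 248)
mortar (((0.503487229347229, -0.4343283176422119), 0.0360398143529892), 156)
litre (((0.698654294013977, 0.32768359780311584), 0.018070578575134277), 149)
```

View pics/crop.png

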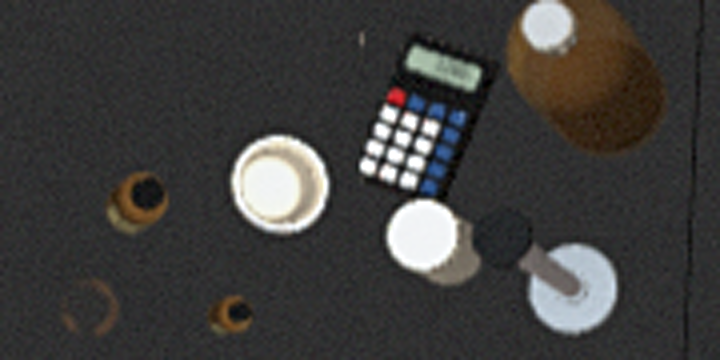

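The crop confirms the bottle at top (421,275): black cap, about 88 mm tall. The one at (443,303) measures only about 59 mm, so it is the decoy. The post stands clear between the jar and the litre bottle.

```bash
cat > g.py <<'E'
from h import *
# chest pose
C=np.array([.6342,.0357]); YAW=.0923
cx=np.array([np.cos(YAW),np.sin(YAW)]); cy=np.array([-cx[1],cx[0]])
def chest(x,y,z): return np.r_[C+x*cx+y*cy,z]
def rail(th,y=0): return chest(.0825-(.21*np.cos(th)-.01*np.sin(th)),y,.082+.21*np.sin(th)+.01*np.cos(th))
def rot(phi,t,flip=1):  # heading phi, tilt t from down; tool y = right of heading (flip=1)
    z=np.array([np.cos(phi)*np.sin(t),np.sin(phi)*np.sin(t),-np.cos(t)]); y=flip*np.array([np.sin(phi),-np.cos(phi),0]); return np.c_[np.cross(y,z),y,z]
def delta(grasp,Rm,off=.019,pos=None,R0=None):
    o=robot.get_obs(); pos=o['tool_pos'] if pos is None else pos; R0=R.from_euler('xyz',o['ee_rot']).as_matrix() if R0 is None else R0
    tcp=np.asarray(grasp)+off*Rm[:,2]
    rv=R.from_matrix(R0.T@Rm).as_rotvec(); return np.round(np.r_[rv,R0.T@(tcp-pos)*100],3).tolist()
def st():
    o=robot.get_obs(); print('t',o['time'],'tcp',o['tool_pos'].round(4),'rpy',o['ee_rot'].round(3),'q',o['joint_positions'].round(3),'F',o['wrist_force'].round(1),'w',round(o['width'],4),o['finger_force'])
E
python3 - <<'E'
from g import *
p=rail(0); print(p, rail(1.15),rail(.87,-.195))
Rm=rot(YAW+np.pi/2,0)
print(delta(p+[0,0,.12],Rm)); print(delta(p,Rm))
E
```

```text
[0.50724272 0.02394845 0.092     ] [0.6400204  0.03623875 0.2777653 ] [ 0.60709537 -0.16264248  0.24895734]
[-0.002, -0.001, -1.202, 46.495, -34.537, 1.22]
[-0.002, -0.001, -1.202, 46.493, -34.513, 13.22]
```

Emit:
move_arm(
  deltas=[0,0,-1.2,46.5,-34.5,1.2,0.3,0,0,-1.2,46.5,-34.5,1.2,0.3,0,0,-1.2,46.5,-34.5,1.2,0.3,0,0,-1.2,46.5,-34.5,1.2,0.3,0,0,-1.2,46.5,-34.5,1.2,0.3,0,0,-1.2,46.5,-34.5,1.2,0.3,0,0,-1.2,46.5,-34.5,1.2,0.3,0,0,-1.2,46.5,-34.5,1.2,0.3],
)

```text
time: 0.9
tool_pos: [0.4266, -0.1344, 0.1969]
ee_rot: [-3.142, 0.0, 1.667]
wrist_force: [0.4, 0.6, -0.9]
width: 0.0342
finger_force: 0.0
```

```bash
python3 - <<'E'
from g import *
st(); p=rail(0); Rm=rot(YAW+np.pi/2,0)
print(delta(p+[0,0,.07],Rm)); print(delta(p,Rm))
E
```

```text
t 0.9 tcp [ 0.4266 -0.1344  0.1969] rpy [-3.142  0.     1.667] q [-0.432 -0.143  1.612 -0.     1.672 -0.528] F [ 0.4  0.6 -0.9] w 0.0342 0.0
[-0.0, 0.0, 0.004, 14.986, 9.549, 5.385]
[-0.0, 0.0, 0.004, 14.987, 9.55, 12.385]
```

Emit:
move_arm(
  deltas=[0,0,0,15,9.55,5,0.3,0,0,0,15,9.55,5,0.3,0,0,0,15,9.55,5,0.3,0,0,0,15,9.55,5,0.3,0,0,0,15,9.55,5,0.3,0,0,0,15,9.55,5,0.3],
)

```text
time: 1.5
tool_pos: [0.5074, 0.0219, 0.1463]
ee_rot: [-3.139, 0.0, 1.663]
wrist_force: [-1.0, -0.4, 0.4]
width: 0.0328
finger_force: 0.0
```

```bash
python3 - <<'E'
from g import *
s=cam('wrist'); save(s,'w1.png'); P=cloud(s)
st(); p=rail(0); Rm=rot(YAW+np.pi/2,0)
print(delta(p,Rm))
# rail points top
m=(P[...,2]>.09)&(P[...,2]<.101)&(P[...,0]<.53)&(P[...,0]>.48); q=P[m]; c=(q[:,:2]-C)@np.c_[cx,cy]
for a in np.arange(-.2,.12,.02):
    k=abs(c[:,1]-a)<.005
    if k.sum()>5: print(round(a,2),c[k,0].min().round(4),c[k,0].max().round(4),q[k,2].max().round(4))
E
```

```text
t 1.55 tcp [0.5076 0.0212 0.147 ] rpy [-3.141e+00  1.000e-03  1.661e+00] q [-6.900e-02  1.300e-02  1.564e+00 -1.000e-03  1.565e+00 -1.600e-01] F [ 0.9 -0.3 -0. ] w 0.0327 0.0
[-0.001, 0.001, -0.002, 0.286, 0.001, 7.396]
-0.16 -0.1314 -0.1206 0.0989
-0.14 -0.1314 -0.1198 0.0993
-0.12 -0.1313 -0.1199 0.0994
-0.08 -0.1311 -0.1202 0.0992
-0.06 -0.131 -0.111 0.0992
-0.04 -0.1309 -0.1196 0.0994
-0.02 -0.1316 -0.1198 0.0994
-0.0 -0.1315 -0.12 0.0999
0.02 -0.1314 -0.1201 0.0994
0.04 -0.1313 -0.1195 0.0998
0.06 -0.1311 -0.0987 0.0993
0.08 -0.131 -0.0977 0.0997
0.1 -0.1329 -0.1181 0.1009
```

Emit:
move_arm(
  deltas=[0,0,0,0.2,0.15,4,0.3,0,0,0,0.2,0.15,7.4,0.3,0,0,0,0.2,0.15,7.4,0.3,0,0,0,0.2,0.15,7.4,1,0,0,0,0.2,0.15,7.4,1,0,0,0,0.2,0.15,7.4,1],
)

```text
time: 2.15
tool_pos: [0.5096, 0.023, 0.0757]
ee_rot: [3.14, 0.001, 1.66]
wrist_force: [-8.2, -0.9, 6.9]
width: 0.0124
finger_force: 4.0
```

```bash
python3 - <<'E'
from g import *
st(); o=robot.get_obs(); Rm=rot(YAW+np.pi/2,0)
r0=rail(0); 
for k,th in enumerate(np.cumsum([.02,.03,.035]+[.04]*26)):
    d=(Rm.T@(rail(th)-r0)*100).round(1); print(round(th,3),d)
E
```

```text
t 2.15 tcp [0.5096 0.023  0.0757] rpy [3.14e+00 1.00e-03 1.66e+00] q [-6.600e-02  6.100e-02  1.660e+00 -1.000e-03  1.419e+00 -1.550e-01] F [-8.2 -0.9  6.9] w 0.0124 3.9627309143543243
0.02 [ 0.   0.  -0.4]
0.05 [ 0.   0.1 -1. ]
0.085 [ 0.   0.2 -1.8]
0.125 [ 0.   0.3 -2.6]
0.165 [ 0.   0.4 -3.4]
0.205 [ 0.   0.6 -4.3]
0.245 [ 0.   0.9 -5.1]
0.285 [ 0.   1.1 -5.9]
0.325 [ 0.   1.4 -6.7]
0.365 [-0.   1.7 -7.4]
0.405 [ 0.   2.1 -8.2]
0.445 [ 0.   2.5 -8.9]
0.485 [ 0.   2.9 -9.7]
0.525 [  0.    3.3 -10.4]
0.565 [  0.    3.8 -11.1]
0.605 [  0.    4.3 -11.8]
0.645 [  0.    4.8 -12.4]
0.685 [  0.    5.4 -13.1]
0.725 [  0.    5.9 -13.7]
0.765 [  0.    6.5 -14.3]
0.805 [  0.    7.2 -14.8]
0.845 [  0.    7.8 -15.4]
0.885 [  0.    8.5 -15.9]
0.925 [  0.    9.2 -16.4]
0.965 [  0.    9.9 -16.8]
1.005 [  0.   10.6 -17.3]
1.045 [  0.   11.3 -17.7]
1.085 [  0.   12.1 -18. ]
1.125 [  0.   12.8 -18.4]
```

Emit:
move_arm(
  deltas=[0,0,0,0,0,0,1,0,0,0,0,0,-0.4,1,0,0,0,0,0.1,-1.0,1,0,0,0,0,0.2,-1.8,1,0,0,0,0,0.3,-2.6,1,0,0,0,0,0.4,-3.4,1,0,0,0,0,0.6,-4.3,1,0,0,0,0,0.9,-5.1,1],
)

```text
time: 2.95
tool_pos: [0.5167, 0.0237, 0.1238]
ee_rot: [-3.137, 0.001, 1.66]
wrist_force: [-3.0, -6.3, -9.5]
width: 0.0109
finger_force: 30.0
```

```bash
python3 - <<'E'
from g import *
st(); print(rail(.245)-[0,0,.019],rail(.285)-[0,0,.019])
E
```

```text
t 2.95 tcp [0.5167 0.0237 0.1238] rpy [-3.137e+00  1.000e-03  1.660e+00] q [-0.062  0.049  1.574 -0.002  1.523 -0.152] F [-3.  -6.3 -9.5] w 0.0109 30.000064373016357
[0.51590243 0.02475002 0.1236382 ] [0.51847732 0.02498836 0.13163968]
```

Emit:
move_arm(
  deltas=[0,0,0,0,0.2,-0.8,1,0,0,0,0,0.5,-1.6,1,0,0,0,0,0.8,-2.3,1,0,0,0,0,1.2,-3.1,1,0,0,0,0,1.6,-3.8,1,0,0,0,0,2.0,-4.6,1,0,0,0,0,2.4,-5.3,1,0,0,0,0,2.9,-6.0,1],
)

```text
time: 3.75
tool_pos: [0.543, 0.0261, 0.1837]
ee_rot: [-3.13, 0.001, 1.66]
wrist_force: [-9.4, -6.1, -6.3]
width: 0.0111
finger_force: 30.0
```

Emit:
move_arm(
  deltas=[0,0,0,0,0.5,-0.7,1,0,0,0,0,1.0,-1.3,1,0,0,0,0,1.6,-2.0,1,0,0,0,0,2.1,-2.6,1,0,0,0,0,2.7,-3.2,1,0,0,0,0,3.4,-3.7,1,0,0,0,0,4.0,-4.3,1,0,0,0,0,4.7,-4.8,1],
)

```text
time: 4.55
tool_pos: [0.5881, 0.0302, 0.2351]
ee_rot: [-3.129, 0.001, 1.66]
wrist_force: [-17.4, -7.3, 6.6]
width: 0.0108
finger_force: 30.0
```

Emit:
move_arm(
  deltas=[0,0,0,0,0.7,-0.5,1,0,0,0,0,1.4,-0.9,1,0,0,0,0,2.1,-1.4,1,0,0,0,0,2.8,-1.8,1,0,0,0,0,3.6,-2.1,1,0,0,0,0,4.3,-2.5,1,0,0,0,0,5.1,-2.8,1,0,0,0,0,5.1,-2.8,1],
)

```text
time: 5.35
tool_pos: [0.6435, 0.0353, 0.2682]
ee_rot: [3.137, 0.002, 1.66]
wrist_force: [-8.0, -4.2, 11.3]
width: 0.0113
finger_force: 30.0
```

```bash
cat > v.py <<'E'
from g import *
import sys
def planar(grasp,t,flip=1):
    g=np.array(grasp); ph=np.arctan2(g[1],g[0]); return rot(ph,t,flip)
E
python3 - <<'E'
from v import *
st(); print(rail(1.165)-[0,0,.019])
post=np.array([.5488,.3465,.18]); ph=np.arctan2(post[1],post[0]); Rm=planar(post,.75); d=np.array([np.cos(ph),np.sin(ph),0])
print('back',delta(post-.12*Rm[:,2],Rm)); print('at',delta(post,Rm))
E
```

```text
t 5.35 tcp [0.6435 0.0353 0.2682] rpy [3.137e+00 2.000e-03 1.660e+00] q [-3.200e-02  2.980e-01  1.001e+00 -1.000e-03  1.838e+00 -1.220e-01] F [-8.  -4.2 11.3] w 0.0113 30.001669228076935
[0.64295285 0.03651019 0.25989306]
back [-0.406, 0.671, 1.045, 28.701, -12.79, 1.323]
at [-0.406, 0.671, 1.045, 32.45, -5.548, 10.127]
```

Emit:
move_arm(
  deltas=[0,0,0,0,0,0,0.2,0,0,0,0,0,0,0.2,0,0,0,0,-0.2,-4,0.2,0,0,0,1,-0.5,-8,0.0,-0.05,0.08,0.13,5,-2,-8.5,-0.3,-0.1,0.16,0.26,9.5,-4,-8.5,-0.3,-0.15,0.25,0.39,14,-6,-7,-0.3,-0.2,0.33,0.52,18,-7.7,-5,-0.3],
)

```text
time: 6.15
tool_pos: [0.552, 0.2107, 0.3133]
ee_rot: [3.028, -0.347, 1.19]
wrist_force: [-0.6, 0.5, 0.7]
width: 0.0609
finger_force: 0.0
```

```bash
python3 - <<'E'
from v import *
st(); s=cam('side'); save(s,'s2.png')
post=np.array([.5488,.3465,.18]); Rm=planar(post,.75)
print('back',delta(post-.12*Rm[:,2],Rm)); print('at',delta(post,Rm))
E
```

```text
t 6.15 tcp [0.552  0.2107 0.3133] rpy [ 3.028 -0.347  1.19 ] q [ 0.124 -0.059  1.352  0.243  1.575  0.559] F [-0.6  0.5  0.7] w 0.0609 0.0
back [-0.24, 0.373, 0.55, 5.073, -8.72, 5.884]
at [-0.24, 0.373, 0.55, 8.428, -4.896, 16.753]
```

Emit:
move_arm(
  deltas=[-0.24,0.373,0.55,5.1,-8.7,5.9,-0.3,-0.24,0.373,0.55,5.1,-8.7,5.9,-0.3,-0.24,0.373,0.55,5.1,-8.7,5.9,-0.3,-0.24,0.373,0.55,5.1,-8.7,5.9,-0.3,-0.24,0.373,0.55,5.1,-8.7,5.9,-0.3],
)

```text
time: 6.7
tool_pos: [0.502, 0.3046, 0.2628]
ee_rot: [3.12, -0.764, 0.578]
wrist_force: [0.7, -0.5, -0.3]
width: 0.061
finger_force: 0.0
```

```bash
python3 - <<'E'
from v import *
s=cam('wrist'); save(s,'w2.png'); st(); P=cloud(s)
m=(P[...,2]>.236)&(P[...,2]<.255)&(np.hypot(P[...,0]-.5488,P[...,1]-.3465)<.05);q=np.ascontiguousarray(P[m][:,:2],np.float32); print(len(q), cv2.minEnclosingCircle(q) if len(q) else 0)
m=(P[...,2]>.05)&(P[...,2]<.2)&(np.hypot(P[...,0]-.5488,P[...,1]-.3465)<.03);q=P[m]; print(len(q), np.median(q,0) if len(q) else 0)
post=np.array([.5488,.3465,.18]); Rm=planar(post,.75)
print('at',delta(post,Rm))
E
```

```text
t 6.75 tcp [0.5005 0.3045 0.2609] rpy [ 3.122 -0.761  0.576] q [ 0.38  -0.383  1.862  0.146  0.913  1.338] F [-1.4  0.6 -2. ] w 0.0612 0.0
2281 ((0.548670768737793, 0.34697580337524414), 0.020196683704853058)
999 [0.54192022 0.34238876 0.14757282]
at [0.01, -0.012, 0.009, -1.011, -1.102, 12.109]
```

View pics/w2.png

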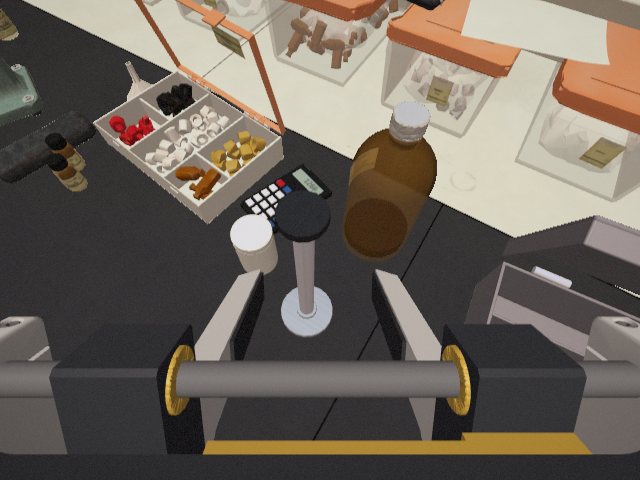

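View pics/s2.png

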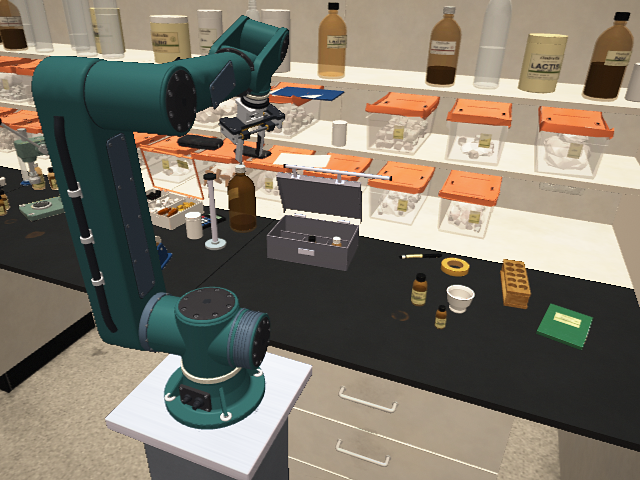

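Wrist view: the post head is at (302,215), centred between the fingers. Side view: the lid is up, with a black cap at (312,239) and a white cap at (337,242), so the left (+y) cell looks empty.

Emit:
move_arm(
  deltas=[0.01,-0.01,0.01,-1,-1.1,1,-0.3,0.01,-0.01,0.01,-1,-1.1,5,-0.3,0.01,-0.01,0.01,-1,-1.1,9,-0.3,0.01,-0.01,0.01,-1,-1.1,12.1,-0.3,0.01,-0.01,0.01,-1,-1.1,12.1,0.3,0.01,-0.01,0.01,-1,-1.1,12.1,1,0.01,-0.01,0.01,-1,-1.1,12.1,1,0.01,-0.01,0.01,-1,-1.1,12.1,1],
)

```text
time: 7.55
tool_pos: [0.5634, 0.3523, 0.1707]
ee_rot: [3.135, -0.754, 0.569]
wrist_force: [-0.7, -0.9, 0.2]
width: 0.0327
finger_force: 0.0
```

```bash
python3 - <<'E'
from v import *
st(); o=robot.get_obs(); pos=o['tool_pos']; R0=R.from_euler('xyz',o['ee_rot']).as_matrix()
g=pos-.019*R0[:,2]; print('grasp',g)
# carry with rotation about world z (keep post upright)
for tgt,lift in (((.46,.15),.03),((.45,-.05),.03),((.49,-.2),.03),((.60,-.17),.012)):
    ph0=np.arctan2(.3465,.5488); ph=np.arctan2(tgt[1],tgt[0]); Rm=R.from_rotvec([0,0,ph-ph0]).as_matrix()@R0
    G=np.array([*tgt,g[2]+lift]); print(tgt,delta(G,Rm))
E
```

```text
t 7.55 tcp [0.5634 0.3523 0.1707] rpy [ 3.135 -0.754  0.569] q [ 0.425 -0.133  1.848  0.147  0.682  1.351] F [-0.7 -0.9  0.2] w 0.0327 0.0
grasp [0.55239635 0.34543142 0.1845924 ]
(0.46, 0.15) [-0.17, -0.001, 0.181, -11.319, 11.902, -14.681]
(0.45, -0.05) [-0.461, -0.003, 0.491, -19.962, 28.757, -22.7]
(0.49, -0.2) [-0.651, -0.004, 0.693, -23.584, 43.815, -26.01]
(0.6, -0.17) [-0.575, -0.004, 0.612, -16.802, 47.067, -17.146]
```

Emit:
move_arm(
  deltas=[0,0,0,0,0,0,1,0,0,0,0,0,0,1,0,0,0,0,0,0,1,0,0,0,0.7,0,-0.7,1,0,0,0,2.05,0,-2.2,1],
)

```text
time: 8.05
tool_pos: [0.5602, 0.3507, 0.1926]
ee_rot: [3.137, -0.739, 0.568]
wrist_force: [-0.5, -0.3, -4.4]
width: 0.0175
finger_force: 29.9
```

```bash
cat > carry.py <<'E'
from v import *
def show(tgts,obj=None):
    # obj: position of grasp now as reference; keep tilt, rotate heading with bearing
    o=robot.get_obs(); pos=o['tool_pos']; R0=R.from_euler('xyz',o['ee_rot']).as_matrix()
    g=pos-.019*R0[:,2]; ph0=np.arctan2(g[1],g[0]); print('grasp',g.round(4))
    for t in tgts:
        t=np.array(t); ph=np.arctan2(t[1],t[0]); Rm=R.from_rotvec([0,0,ph-ph0]).as_matrix()@R0
        print(t.round(4),delta(t,Rm))
E
python3 - <<'E'
from carry import *
st(); z=robot.get_obs()['tool_pos'][2]+.019*.729
show([(.46,.17,z),(.44,-.03,z),(.47,-.17,z),(.55,-.17,z),(.607,-.163,z-.018)])
E
```

```text
t 8.05 tcp [0.5602 0.3507 0.1926] rpy [ 3.137 -0.739  0.568] q [ 0.425 -0.152  1.812  0.134  0.751  1.367] F [-0.5 -0.3 -4.4] w 0.0175 29.92870330810547
grasp [0.5493 0.3439 0.2066]
[0.46   0.17   0.2064] [-0.138, -0.001, 0.152, -12.509, 10.172, -11.334]
[ 0.44   -0.03    0.2064] [-0.423, -0.002, 0.464, -21.867, 26.486, -19.79]
[ 0.47   -0.17    0.2064] [-0.611, -0.003, 0.67, -25.747, 40.173, -23.261]
[ 0.55   -0.17    0.2064] [-0.579, -0.003, 0.635, -20.73, 44.416, -18.664]
[ 0.607  -0.163   0.1884] [-0.554, -0.003, 0.607, -18.088, 46.837, -13.807]
```

Emit:
move_arm(
  deltas=[-0.14,0,0.15,-12.5,10.2,-11.3,1,-0.14,0,0.15,-12.5,10.2,-11.3,1,-0.14,0,0.15,-12.5,10.2,-11.3,1,-0.14,0,0.15,-12.5,10.2,-11.3,1,-0.42,0,0.46,-21.9,26.5,-19.8,1,-0.42,0,0.46,-21.9,26.5,-19.8,1,-0.42,0,0.46,-21.9,26.5,-19.8,1,-0.42,0,0.46,-21.9,26.5,-19.8,1],
)

```text
time: 8.85
tool_pos: [0.4547, -0.0117, 0.1917]
ee_rot: [-3.138, -0.743, -0.059]
wrist_force: [-0.3, 1.0, -4.4]
width: 0.0173
finger_force: 30.0
```

```bash
python3 - <<'E'
from carry import *
st(); show([(.47,-.17,.206),(.55,-.17,.206),(.607,-.163,.19)])
E
```

```text
t 8.85 tcp [ 0.4547 -0.0117  0.1917] rpy [-3.138 -0.743 -0.059] q [-0.258 -0.726  2.173  0.167  0.968  1.328] F [-0.3  1.  -4.4] w 0.0173 30.0
grasp [ 0.4419 -0.011   0.2057]
[ 0.47  -0.17   0.206] [-0.218, 0.001, 0.237, 2.727, 16.12, 2.416]
[ 0.55  -0.17   0.206] [-0.186, 0.001, 0.202, 8.621, 15.608, 7.833]
[ 0.607 -0.163  0.19 ] [-0.161, 0.001, 0.175, 11.707, 14.543, 12.844]
```

Emit:
move_arm(
  deltas=[-0.22,0,0.24,2.7,16.1,2.4,1,-0.22,0,0.24,2.7,16.1,2.4,1,-0.22,0,0.24,2.7,16.1,2.4,1,-0.22,0,0.24,2.7,16.1,2.4,1,-0.19,0,0.2,8.6,15.6,7.8,1,-0.19,0,0.2,8.6,15.6,7.8,1,-0.19,0,0.2,8.6,15.6,7.8,1],
)

```text
time: 9.55
tool_pos: [0.5646, -0.1751, 0.1923]
ee_rot: [-3.141, -0.743, -0.335]
wrist_force: [0.2, -0.7, -3.5]
width: 0.0173
finger_force: 30.0
```

```bash
python3 - <<'E'
from carry import *
s=cam('side'); save(s,'s3.png'); P=cloud(s); st()
t=cam('top'); P2=cloud(t)
# lid/rail points: above chest
for Q in(P,P2):
    c=(Q[...,:2]-C)@np.c_[cx,cy]; m=(Q[...,2]>.24)&(Q[...,2]<.32)&(abs(c[...,1]-0.1)<.03)&(abs(c[...,0])<.12); 
    if m.sum()>3:
        i=np.argmax(np.where(m,Q[...,2],0)); print(m.sum(),c.reshape(-1,2)[i],Q.reshape(-1,3)[i])
    m=(Q[...,2]>.2)&(Q[...,2]<.29)&(abs(c[...,1]+.195)<.06)&(abs(c[...,0]+.04)<.1)
    k=m&(Q[...,2]>.25); print(np.c_[c[k],Q[k][:,2]].round(3)[::8][:8].tolist())
show([(.607,-.163,.19)])
E
```

```text
t 9.6 tcp [ 0.5631 -0.1746  0.1918] rpy [ 3.141 -0.741 -0.334] q [-0.439 -0.329  1.953  0.099  0.782  1.423] F [-0.5  0.7 -4.9] w 0.0173 29.97122883796692
[[-0.004, -0.149, 0.275], [-0.011, -0.162, 0.276], [-0.01, -0.15, 0.271], [-0.011, -0.173, 0.274], [-0.011, -0.196, 0.277], [-0.011, -0.162, 0.27], [-0.009, -0.185, 0.272], [-0.01, -0.208, 0.275]]
92 [-0.00326739  0.09789031] [0.62192406 0.13287248 0.28232908]
[[-0.002, -0.215, 0.276], [-0.001, -0.181, 0.273], [-0.003, -0.202, 0.276], [-0.005, -0.223, 0.276], [-0.002, -0.152, 0.272], [-0.005, -0.172, 0.281], [-0.007, -0.193, 0.282], [-0.007, -0.214, 0.276]]
grasp [ 0.5501 -0.1701  0.2056]
[ 0.607 -0.163  0.19 ] [0.025, 0.0, -0.028, 2.739, -2.586, 4.621]
```

View pics/s3.png

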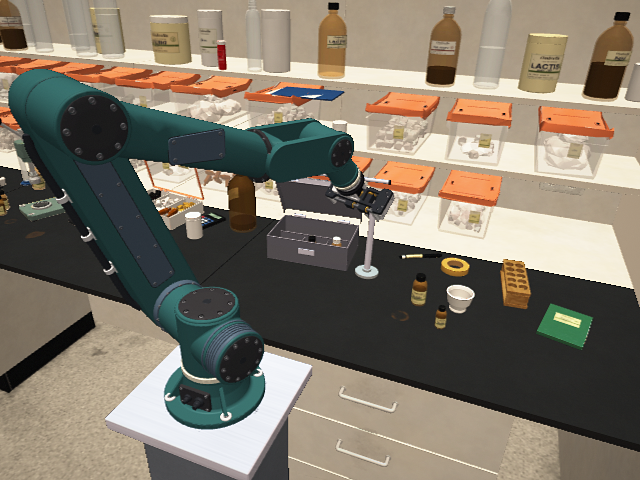

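Side view: the post is held upright at (368,240), in front of the right side of the chest. The lid is still high, with the rail centre at z≈0.276.

Emit:
move_arm(
  deltas=[0.01,0,-0.01,1.4,-1.3,2.4,1,0.025,0,-0.028,2.8,-2.6,4.75,1,0.025,0,-0.028,2.65,-2.6,4.9,1,0.025,0,-0.028,2.5,-2.6,5.05,1,0.025,0,-0.028,2.5,-2.6,5.05,1],
)

```text
time: 10.15
tool_pos: [0.6201, -0.1674, 0.1734]
ee_rot: [3.14, -0.745, -0.297]
wrist_force: [0.5, -0.3, -4.8]
width: 0.0174
finger_force: 30.0
```

```bash
python3 - <<'E'
from carry import *
st(); show([(.6085,-.163,.184)])
E
```

```text
t 10.15 tcp [ 0.6201 -0.1674  0.1734] rpy [ 3.14  -0.745 -0.297] q [-0.383 -0.184  1.881  0.088  0.704  1.441] F [ 0.5 -0.3 -4.8] w 0.0174 29.98139888048172
grasp [ 0.6078 -0.1636  0.1873]
[ 0.6085 -0.163   0.184 ] [0.001, 0.0, -0.001, -0.188, -0.078, 0.28]
```

Emit:
move_arm(
  deltas=[0,0,0,-0.1,0,0.15,1,0,0,0,-0.25,0,0.3,1,0,0,0,-0.35,0,0.4,1],
)

```text
time: 10.45
tool_pos: [0.6227, -0.1683, 0.172]
ee_rot: [3.14, -0.752, -0.297]
wrist_force: [-1.0, -1.1, 3.8]
width: 0.0171
finger_force: 30.0
```

```bash
python3 - <<'E'
from carry import *
st()
E
```

```text
t 10.45 tcp [ 0.6227 -0.1683  0.172 ] rpy [ 3.14  -0.752 -0.297] q [-0.383 -0.18   1.884  0.089  0.689  1.439] F [-1.  -1.1  3.8] w 0.0171 29.980737268924713
```

Emit:
move_arm(
  deltas=[0,0,0,-0.2,0,0.2,0.5,0,0,0,-0.2,0,0.2,-0.1,0,0,0,-0.2,0,0.2,-0.3,0,0,0,-0.2,0,0.2,-0.3,0,0,0,-0.2,0,-4,-0.3,0,0,0,-0.2,0,-9,-0.3,0,0,0,-0.2,0,-14,-0.3],
)

```text
time: 11.15
tool_pos: [0.5284, -0.1387, 0.2705]
ee_rot: [3.141, -0.745, -0.297]
wrist_force: [0.6, -0.1, 1.1]
width: 0.0609
finger_force: 0.0
```

```bash
python3 - <<'E'
from carry import *
s=cam('wrist'); save(s,'w4.png'); P=cloud(s); st()
m=(P[...,2]>.236)&(P[...,2]<.25)&(np.hypot(P[...,0]-.608,P[...,1]+.163)<.035);q=np.ascontiguousarray(P[m][:,:2],np.float32); print(len(q), cv2.minEnclosingCircle(q) if len(q) else 0, chest(-.0435,-.195,0))
b=np.array([.4906,-.3287,.05]); Rm=planar(b,.75); print('back',delta(b-.13*Rm[:,2],Rm)); print('at',delta(b,Rm))
E
```

```text
t 11.2 tcp [ 0.5282 -0.1385  0.2825] rpy [ 3.138 -0.762 -0.295] q [-0.409 -0.488  1.885  0.09   0.987  1.438] F [-0.7  2.5  3.9] w 0.0608 0.0
2063 ((0.601419985294342, -0.16027027368545532), 0.020103905349969864) [ 0.60885812 -0.16247931  0.        ]
back [-0.199, -0.012, 0.215, -14.281, 17.061, 7.34]
at [-0.199, -0.012, 0.215, -14.712, 19.598, 20.083]
```

View pics/w4.png

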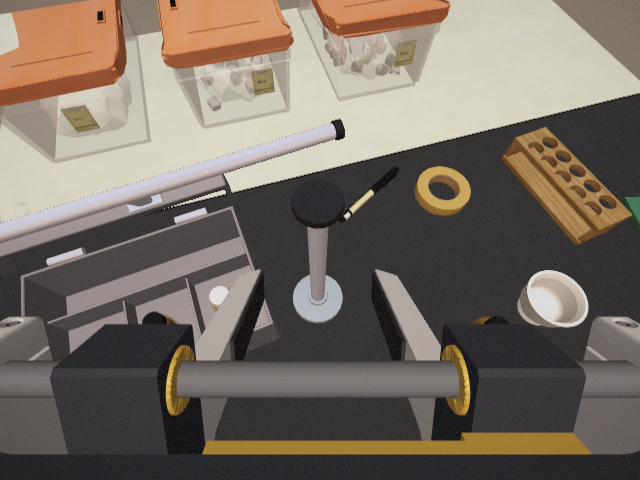

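Wrist view: the post stands upright at (318,250), with the rail (black end cap at (338,130)) above and behind it. A black cap (155,320) and a white cap (219,297) fill the middle and right cells, so the left cell is the empty one.

Emit:
move_arm(
  deltas=[-0.2,-0.01,0.215,-14.3,17,7.3,-0.3,-0.2,-0.01,0.215,-14.3,17,7.3,-0.3,-0.2,-0.01,0.215,-14.3,17,7.3,-0.3,-0.2,-0.01,0.215,-14.3,17,7.3,-0.3,-0.2,-0.01,0.215,-14.3,17,7.3,-0.3,-0.2,-0.01,0.215,-14.3,17,7.3,-0.3],
)

```text
time: 11.8
tool_pos: [0.423, -0.2865, 0.1148]
ee_rot: [3.14, -0.73, -0.596]
wrist_force: [0.2, 0.8, -0.4]
width: 0.0611
finger_force: 0.0
```

```bash
python3 - <<'E'
from carry import *
s=cam('wrist'); save(s,'w5.png'); P=cloud(s); st()
m=(P[...,2]>.07)&(P[...,2]<.1)&(np.hypot(P[...,0]-.4906,P[...,1]+.3287)<.04);q=np.ascontiguousarray(P[m][:,:2],np.float32); print(len(q), cv2.minEnclosingCircle(q) if len(q) else 0)
m=(P[...,2]>.01)&(P[...,2]<.055)&(np.hypot(P[...,0]-.4906,P[...,1]+.3287)<.03);q=np.ascontiguousarray(P[m][:,:2],np.float32); print(len(q), cv2.minEnclosingCircle(q) if len(q) else 0,np.ptp(q,0))
b=np.array([.4906,-.3287,.05]); Rm=planar(b,.75); print('at',delta(b,Rm))
E
```

```text
t 11.85 tcp [ 0.425  -0.2864  0.1178] rpy [ 3.139 -0.734 -0.595] q [-0.794 -0.482  2.199  0.202  0.711  1.268] F [-0.2 -0.7 -0. ] w 0.0612 0.0
1201 ((0.48834601044654846, -0.32975712418556213), 0.015069450251758099)
921 ((0.4841553270816803, -0.3282063603401184), 0.019643960520625114) [0.02673015 0.03592873]
at [0.005, 0.016, -0.003, 1.284, -0.202, 12.167]
```

Emit:
move_arm(
  deltas=[0.005,0.016,0,1.2,0,3,-0.3,0.005,0.016,0,1.2,0,7,-0.3,0.005,0.016,0,1.2,0,12,-0.3,0.005,0.016,0,1.2,0,12,0.1,0.005,0.016,0,1.2,0,12,1,0.005,0.016,0,1.2,0,12,1,0.005,0.016,0,1.2,0,12,1],
)

```text
time: 12.55
tool_pos: [0.5022, -0.336, 0.0438]
ee_rot: [3.141, -0.76, -0.587]
wrist_force: [0.3, 0.4, -1.3]
width: 0.0381
finger_force: 29.6
```

```bash
python3 - <<'E'
from carry import *
st(); show([(.4885,-.33,.05)]); R0=R.from_euler('xyz',robot.get_obs()['ee_rot']).as_matrix(); print(R0[2])
E
```

```text
t 12.55 tcp [ 0.5022 -0.336   0.0438] rpy [ 3.141 -0.76  -0.587] q [-0.748 -0.12   2.122  0.287  0.4    1.188] F [ 0.3  0.4 -1.3] w 0.0381 29.589245842653327
grasp [ 0.4913 -0.3287  0.0575]
[ 0.4885 -0.33    0.05  ] [-0.003, -0.0, 0.003, -0.637, 0.266, 0.432]
[ 6.89224313e-01  3.45340028e-04 -7.24547947e-01]
```

Emit:
move_arm(
  deltas=[0,0,0,0,0,0,0.0,0,0,0,0,0,0,0.0,0,0,0,-0.7,0,0.7,0.0,0,0,0,-0.7,0,0.7,1,0,0,0,-0.7,0,0.7,1,0,0,0,-0.7,0,0.7,1,0,0,0,-0.7,0,0.7,1],
)

```text
time: 13.25
tool_pos: [0.5003, -0.3352, 0.0284]
ee_rot: [-3.14, -0.752, -0.589]
wrist_force: [0.8, -0.4, -1.0]
width: 0.0379
finger_force: 29.6
```

```bash
python3 - <<'E'
from carry import *
st(); show([(.475,-.31,.19),(.43,-.17,.19),(.43,0,.19),(.48,.09,.19)])
s=cam('side');P=cloud(s); c=(P[...,:2]-C)@np.c_[cx,cy]; m=(P[...,2]>.24)&(P[...,2]<.3)&(abs(c[...,1])<.2)&(abs(c[...,0]+.03)<.06); print(np.median(np.c_[c[m],P[m][:,2]],0).round(4),P[m][:,2].max())
E
```

```text
t 13.25 tcp [ 0.5003 -0.3352  0.0284] rpy [-3.14  -0.752 -0.589] q [-0.749 -0.095  2.133  0.307  0.375  1.166] F [ 0.8 -0.4 -1. ] w 0.0379 29.618969537696103
grasp [ 0.4895 -0.328   0.0423]
[ 0.475 -0.31   0.19 ] [0.008, -0.0, -0.009, 8.473, -0.727, -12.294]
[ 0.43 -0.17  0.19] [0.146, -0.0, -0.156, 0.037, -10.14, -20.167]
[0.43 0.   0.19] [0.403, -0.001, -0.431, -7.001, -24.732, -26.725]
[0.48 0.09 0.19] [0.53, -0.001, -0.567, -7.727, -35.18, -27.388]
[-0.0286 -0.0819  0.2618] 0.26797016418584124
```

Emit:
move_arm(
  deltas=[0.01,0,-0.01,3,0,-4,1,0.01,0,-0.01,5.5,-0.3,-8,1,0.01,0,-0.01,8.5,-0.7,-12.3,1,0.01,0,-0.01,8.5,-0.7,-12.3,1,0.146,0,-0.156,0,-10.1,-20.2,1,0.146,0,-0.156,0,-10.1,-20.2,1,0.146,0,-0.156,0,-10.1,-20.2,1,0.4,0,-0.43,-7,-24.7,-26.7,1],
)

```text
time: 14.1
tool_pos: [0.4412, -0.1246, 0.1745]
ee_rot: [-3.141, -0.751, -0.221]
wrist_force: [0.7, 0.4, -1.1]
width: 0.038
finger_force: 29.8
```

```bash
python3 - <<'E'
from carry import *
C=C+.0018*cx
st(); show([(.43,0,.19),(.48,.09,.19)])
o=robot.get_obs()
E
```

```text
t 14.1 tcp [ 0.4412 -0.1246  0.1745] rpy [-3.141 -0.751 -0.221] q [-0.596 -0.713  2.206  0.311  0.957  1.108] F [ 0.7  0.4 -1.1] w 0.038 29.806520692800405
grasp [ 0.4285 -0.1218  0.1884]
[0.43 0.   0.19] [0.189, -0.0, -0.202, -1.774, -12.271, -1.864]
[0.48 0.09 0.19] [0.315, -0.0, -0.338, 0.287, -22.37, 0.066]
```

Emit:
move_arm(
  deltas=[0.19,0,-0.2,-1.8,-12.3,-1.9,1,0.19,0,-0.2,-1.8,-12.3,-1.9,1,0.315,0,-0.338,0.3,-22.4,0,1,0.315,0,-0.338,0.3,-22.4,0,1,0.315,0,-0.338,0.3,-22.4,0,1,0.315,0,-0.338,0.3,-22.4,0,1],
)

```text
time: 14.7
tool_pos: [0.4941, 0.0945, 0.177]
ee_rot: [3.141, -0.75, 0.246]
wrist_force: [0.0, -0.0, -2.1]
width: 0.0383
finger_force: 29.8
```

```bash
python3 - <<'E'
from carry import *
s=cam('wrist'); save(s,'w6.png'); P=cloud(s); np.savez('w6.npz',P=P,im=s['image']); st()
g=chest(-.0222,.081,.057); print(g); show([g+[-.03,0,.06],g])
s=cam('side');P=cloud(s); save(s,'s6.png'); c=(P[...,:2]-C)@np.c_[cx,cy]; m=(P[...,2]>.235)&(P[...,2]<.3)&(abs(c[...,1])<.2)&(abs(c[...,0]+.03)<.06); print(np.median(np.c_[c[m],P[m][:,2]],0).round(4),P[m][:,2].max())
E
```

```text
t 14.75 tcp [0.4939 0.0926 0.1768] rpy [ 3.14  -0.75   0.245] q [-0.082 -0.57   2.134  0.286  0.875  1.142] F [-0.4  0.6 -2.7] w 0.0379 29.807051974057686
[0.60462881 0.11430906 0.057     ]
grasp [0.4813 0.0895 0.1907]
[0.5746 0.1143 0.117 ] [0.008, 0.0, -0.009, 2.046, -0.18, 11.972]
[0.6046 0.1143 0.057 ] [0.002, 0.0, -0.002, 0.088, 0.547, 18.348]
[-0.0377 -0.0725  0.2553] 0.26293626386270175
```

View pics/w6.png

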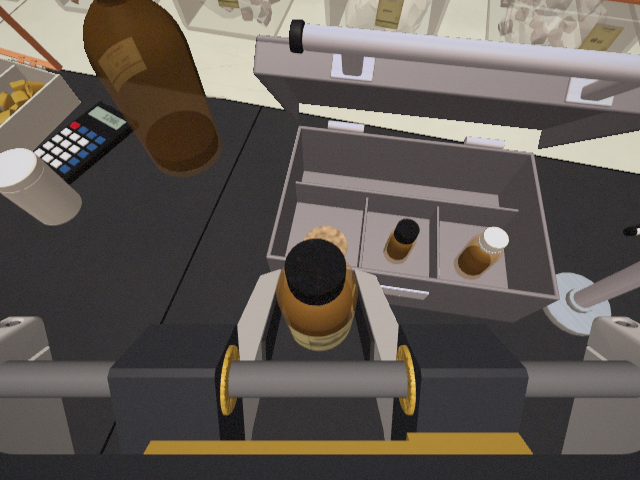

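The wrist view shows the bottle held upright at (318,290). The cork pad is in the left cell at (328,240), and the rail is above and behind.

```bash
python3 - <<'E'
from carry import *
z=np.load('w6.npz');P=z['P'];im=z['im'].astype(int)
m=np.zeros((480,640),bool); m[222:262,295:360]=1
m&=(im[...,0]-im[...,2]>35)&(im[...,0]>150)&(abs(P[...,2]-.007)<.006)
v,u=np.where(m); print(m.sum(),u.min(),u.max(),v.min(),v.max(),np.median(P[m][:,2]))
c=(P[m][:,:2]-C)@np.c_[cx,cy]
from scipy.optimize import least_squares
h=cv2.convexHull(np.ascontiguousarray(c,np.float32))[:,0]; print(c.min(0),c.max(0)); 
k=h[h[:,0]>np.median(c[:,0])]
r=least_squares(lambda p:np.hypot(k[:,0]-p[0],k[:,1]-p[1])-.026,[c[:,0].max()-.026,c[:,1].mean()]); print('pad chest',r.x,chest(*r.x,.007),r.cost)
E
```

```text
551 304 347 226 255 0.007542066114973933
[-0.03273528  0.0552567 ] [0.00222368 0.10593718]
pad chest [-0.02320695  0.08048277] [0.60367381 0.11370122 0.007     ] 2.447827653128766e-06
```

```bash
python3 - <<'E'
from carry import *
show([(.53,.1,.145),(.6037,.1138,.135),(.6037,.1138,.09),(.6037,.1138,.058)])
E
```

```text
grasp [0.4813 0.0881 0.1908]
[0.53  0.1   0.145] [0.004, 0.0, -0.004, 0.548, -0.011, 6.767]
[0.6037 0.1138 0.135 ] [0.004, 0.0, -0.004, 5.344, 0.403, 12.602]
[0.6037 0.1138 0.09  ] [0.004, 0.0, -0.004, 2.277, 0.396, 15.894]
[0.6037 0.1138 0.058 ] [0.004, 0.0, -0.004, 0.095, 0.391, 18.236]
```

Emit:
move_arm(
  deltas=[0,0,0,0.5,0,4.5,1,0,0,0,1,0,7,1,0,0,0,3.2,0.2,10,1,0,0,0,5.3,0.4,12.6,1,0,0,0,5.3,0.4,12.6,1],
)

```text
time: 15.3
tool_pos: [0.6189, 0.1132, 0.1206]
ee_rot: [3.14, -0.75, 0.235]
wrist_force: [-0.1, 0.2, -1.2]
width: 0.0384
finger_force: 29.8
```

```bash
python3 - <<'E'
from carry import *
st(); show([(.6037,.1138,.09),(.6037,.1138,.058)])
E
```

```text
t 15.3 tcp [0.6189 0.1132 0.1206] rpy [ 3.14  -0.75   0.235] q [ 0.004 -0.166  1.98   0.274  0.609  1.173] F [-0.1  0.2 -1.2] w 0.0384 29.807061408937443
grasp [0.6063 0.1102 0.1345]
[0.6037 0.1138 0.09  ] [0.004, 0.0, -0.005, -3.151, -0.427, 3.141]
[0.6037 0.1138 0.058 ] [0.004, 0.0, -0.005, -5.331, -0.431, 5.483]
```

Emit:
move_arm(
  deltas=[0,0,0,-1.5,-0.4,1.4,1,0,0,0,-3.1,-0.4,3.1,1,0,0,0,-4.2,-0.4,4.3,1,0,0,0,-4.8,-0.4,4.9,1,0,0,0,-5.2,-0.4,5.3,1,0,0,0,-5.2,-0.4,5.3,1],
)

```text
time: 15.9
tool_pos: [0.614, 0.118, 0.0483]
ee_rot: [3.139, -0.752, 0.238]
wrist_force: [-0.5, -0.3, -1.9]
width: 0.0383
finger_force: 29.8
```

```bash
python3 - <<'E'
from carry import *
st(); show([(.6037,.1138,.0505)])
s=cam('side');P=cloud(s); save(s,'s7.png'); c=(P[...,:2]-C)@np.c_[cx,cy]; m=(P[...,2]>.225)&(P[...,2]<.3)&(abs(c[...,1])<.2)&(abs(c[...,0]+.03)<.06); print(np.median(np.c_[c[m],P[m][:,2]],0).round(4),P[m][:,2].max())
E
```

```text
t 15.9 tcp [0.614  0.118  0.0483] rpy [ 3.139 -0.752  0.238] q [ 0.015 -0.074  2.066  0.361  0.435  1.077] F [-0.5 -0.3 -1.9] w 0.0383 29.806780975559377
grasp [0.6014 0.115  0.0622]
[0.6037 0.1138 0.0505] [-0.002, -0.0, 0.002, -0.651, 0.169, 0.987]
[-0.0445 -0.0774  0.2497] 0.25768033482027364
```

Emit:
move_arm(
  deltas=[0,0,0,0.2,0,-0.1,1,0,0,0,0.2,0,-0.1,1,0,0,0,0.2,0,-0.1,1,0,0,0,0.2,0,-0.1,1,0,0,0,0.2,0,-0.1,1,0,0,0,0.2,0,-0.1,1,0,0,0,0.2,0,-0.1,1,0,0,0,0.2,0,-0.1,1],
)

```text
time: 16.75
tool_pos: [0.6151, 0.1192, 0.0506]
ee_rot: [3.139, -0.753, 0.239]
wrist_force: [0.1, -0.3, -0.9]
width: 0.0382
finger_force: 29.8
```

```bash
cat > r.py <<'E'
from carry import *
def railtop():
    s=cam('side');P=cloud(s); c=(P[...,:2]-C)@np.c_[cx,cy]; m=(P[...,2]>.225)&(P[...,2]<.3)&(abs(c[...,1])<.2)&(abs(c[...,0]+.03)<.06); print('rail',robot.get_obs()['time'],np.median(np.c_[c[m],P[m][:,2]],0).round(4),np.percentile(P[m][:,2],[90,98]).round(4)); return s
E
python3 -c "
from r import *
railtop();st()"
```

```text
rail 16.8 [-0.0464 -0.0851  0.2487] [0.2536 0.2548]
t 16.8 tcp [0.6151 0.1191 0.0506] rpy [ 3.139 -0.753  0.239] q [ 0.017 -0.075  2.061  0.356  0.439  1.082] F [-0.3 -0.6 -2.3] w 0.038 29.806785904729622
```

Emit:
move_arm(
  deltas=[0,0,0,0,0,0,1,0,0,0,0,0,0,1,0,0,0,0,0,0,1,0,0,0,0,0,0,1,0,0,0,0,0,0,1,0,0,0,0,0,0,1,0,0,0,0,0,0,1,0,0,0,0,0,0,1],
)

```text
time: 17.6
tool_pos: [0.6151, 0.1191, 0.0506]
ee_rot: [3.139, -0.753, 0.239]
wrist_force: [-0.3, 0.1, -1.1]
width: 0.0384
finger_force: 29.8
```

```bash
python3 -c "
from r import *
railtop();st();show([(.6037,.1138,.0505)])"
```

```text
rail 17.65 [-0.0466 -0.0863  0.2488] [0.2533 0.2544]
t 17.65 tcp [0.6151 0.1191 0.0507] rpy [ 3.139 -0.753  0.239] q [ 0.017 -0.075  2.061  0.356  0.439  1.082] F [ 0.5 -0.4 -1.7] w 0.0381 29.807073671836406
grasp [0.6025 0.1161 0.0645]
[0.6037 0.1138 0.0505] [-0.003, -0.0, 0.003, -0.912, 0.256, 1.068]
```

Emit:
move_arm(
  deltas=[0,0,0,-0.3,0.1,0.4,1,0,0,0,-0.6,0.25,0.75,1,0,0,0,-0.9,0.25,1.05,1,0,0,0,-0.97,0.25,1.12,1,0,0,0,-1.03,0.25,1.2,1,0,0,0,-1.03,0.25,1.2,1],
)

```text
time: 18.25
tool_pos: [0.6167, 0.1168, 0.0352]
ee_rot: [3.139, -0.754, 0.24]
wrist_force: [0.2, -0.2, 0.3]
width: 0.038
finger_force: 29.8
```

```bash
python3 -c "
from r import *
st();show([(.6037,.1138,.0493)])"
```

```text
t 18.25 tcp [0.6167 0.1168 0.0352] rpy [ 3.139 -0.754  0.24 ] q [ 0.011 -0.046  2.072  0.398  0.403  1.033] F [ 0.2 -0.2  0.3] w 0.038 29.81605083004979
grasp [0.604  0.1137 0.0491]
[0.6037 0.1138 0.0493] [0.0, 0.0, -0.0, -0.008, -0.014, -0.039]
```

Emit:
move_arm(
  deltas=[0,0,0,0,0,0,0.1,0,0,0,0,0,0,0.0,0,0,0,0,0,0,0.0,0,0,0,0,0,0,0.0,0,0,0,0,0,-1.5,0.0,0,0,0,0,0,-5,0.0,0,0,0,0,0,-9.5,0.0,0,0,0,0,0,-14,0.0],
)

```text
time: 19.05
tool_pos: [0.5219, 0.0944, 0.1372]
ee_rot: [3.139, -0.751, 0.24]
wrist_force: [0.6, -0.0, 0.6]
width: 0.0472
finger_force: 0.0
```

```bash
python3 - <<'E'
from r import *
s=cam('wrist'); save(s,'w8.png'); P=cloud(s); st()
m=(P[...,2]>.08)&(P[...,2]<.105)&(np.hypot(P[...,0]-.6037,P[...,1]-.1138)<.03);q=np.ascontiguousarray(P[m][:,:2],np.float32); print(len(q), cv2.minEnclosingCircle(q) if len(q) else 0,np.median(P[m],0),P[m][:,2].max())
railtop(); st()
p=np.array([.6014,-.1603,.18]); Rm=planar(p,.75)
show([(.44,.02,.27)]); print('back',delta(p-.14*Rm[:,2],Rm)); print('at',delta(p,Rm))
E
```

```text
t 19.1 tcp [0.5226 0.0941 0.1471] rpy [ 3.133 -0.766  0.244] q [-0.064 -0.47   2.147  0.303  0.744  1.119] F [0.4 1.9 3.1] w 0.0472 0.0
874 ((0.6040450930595398, 0.11571916192770004), 0.012719088234007359) [0.60065084 0.11519996 0.09503922] 0.09721226059961391
rail 19.15 [-0.0465 -0.0744  0.2487] [0.2533 0.2544]
t 19.15 tcp [0.5246 0.0939 0.1459] rpy [ 3.133 -0.768  0.243] q [-0.064 -0.464  2.147  0.304  0.737  1.119] F [0.9 0.4 1.3] w 0.0471 0.0
grasp [0.5117 0.0909 0.1596]
[0.44 0.02 0.27] [-0.091, -0.001, 0.094, 1.418, 5.451, -13.928]
back [-0.338, -0.019, 0.365, 4.282, 22.657, -12.713]
at [-0.338, -0.019, 0.365, 3.186, 27.146, 0.503]
```

View pics/w8.png

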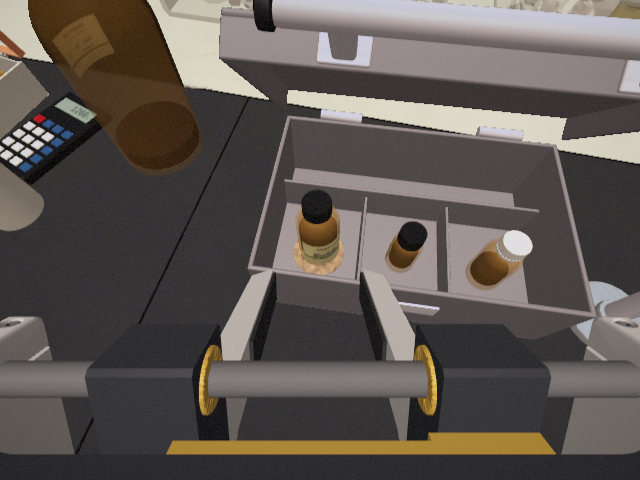

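The wrist view shows the bottle standing upright on the cork pad (318,245), let go. The neighbouring bottles at (408,245) and (503,258) are untouched, and the rail is still propped.

Emit:
move_arm(
  deltas=[-0.1,0,0.1,1.3,5,-5,0,-0.2,0,0.2,2.5,9,-8,-0.1,-0.338,-0.02,0.365,4.2,22.6,-12.7,-0.3,-0.338,-0.02,0.365,4.2,22.6,-12.7,-0.3,-0.338,-0.02,0.365,4.2,22.6,-12.7,-0.3,-0.338,-0.02,0.365,4.2,22.6,-12.7,-0.3,-0.338,-0.02,0.365,4.2,22.6,-12.7,-0.3],
)

```text
time: 19.85
tool_pos: [0.5223, -0.1413, 0.259]
ee_rot: [3.137, -0.734, -0.262]
wrist_force: [-1.1, -0.0, -0.2]
width: 0.0613
finger_force: 0.0
```

```bash
python3 - <<'E'
from r import *
s=cam('wrist'); P=cloud(s); st()
m=(P[...,2]>.237)&(P[...,2]<.247)&(np.hypot(P[...,0]-.6014,P[...,1]+.1603)<.03)&(P[...,0]<.598);q=P[m]; print(len(q), q.min(0),q.max(0))
m=(P[...,2]>.05)&(P[...,2]<.2)&(np.hypot(P[...,0]-.6014,P[...,1]+.1603)<.03);q=P[m]; print('shaft',len(q), np.median(q,0) if len(q) else 0)
p=np.array([.6014,-.1603,.168]); Rm=planar(p,.75); print('at',delta(p,Rm))
E
```

```text
t 19.9 tcp [ 0.5219 -0.1395  0.2577] rpy [ 3.138 -0.732 -0.26 ] q [-0.444 -0.482  1.917  0.142  0.988  1.355] F [-0.2 -0.2  0.4] w 0.0611 0.0
1035 [ 0.5811919  -0.17899461  0.23702292] [ 0.59799915 -0.14125381  0.24555047]
shaft 1059 [ 0.59418074 -0.15840537  0.14584434]
at [0.004, 0.018, 0.0, 0.158, -0.089, 14.063]
```

Emit:
move_arm(
  deltas=[0,0.018,0,0.1,-0.1,3,-0.3,0,0.018,0,0.1,-0.1,7,-0.3,0,0.018,0,0.1,-0.1,11,-0.3,0,0.018,0,0.1,-0.1,14,-0.3,0,0.018,0,0.1,-0.1,14,0.2,0,0.018,0,0.1,-0.1,14,0.5,0,0.018,0,0.1,-0.1,14,1,0,0.018,0,0.1,-0.1,14,1],
)

```text
time: 20.7
tool_pos: [0.6137, -0.1615, 0.1578]
ee_rot: [3.136, -0.755, -0.255]
wrist_force: [0.6, 0.6, 0.8]
width: 0.0325
finger_force: 0.0
```

Emit:
move_arm(
  deltas=[0,0,0,0,0,0,1,0,0,0,0,0,0,1,0,0,0,0,0,0,1],
)

```text
time: 21.0
tool_pos: [0.6139, -0.1627, 0.1578]
ee_rot: [3.135, -0.756, -0.256]
wrist_force: [-0.9, -1.2, 3.8]
width: 0.0173
finger_force: 30.0
```

```bash
python3 - <<'E'
from r import *
st(); o=robot.get_obs(); R0=R.from_euler('xyz',o['ee_rot']).as_matrix()
for d in (.03,.06,.1): print((R0.T@(np.r_[-d*cy,0.001])*100).round(2))
E
```

```text
t 21.0 tcp [ 0.6139 -0.1627  0.1578] rpy [ 3.135 -0.756 -0.256] q [-0.399 -0.194  1.927  0.149  0.662  1.349] F [-0.9 -1.2  3.8] w 0.0173 30.010017156600952
[0.81 2.82 0.65]
[1.56 5.63 1.37]
[2.55 9.39 2.33]
```

Emit:
move_arm(
  deltas=[0,0,0,0.3,0.7,0.1,1,0,0,0,0.5,1.6,0.35,1,0,0,0,0.81,2.8,0.65,1,0,0,0,1.2,4.2,1,1,0,0,0,1.56,5.6,1.37,1,0,0,0,2.1,7.5,1.85,1,0,0,0,2.55,9.4,2.33,1,0,0,0,2.55,9.4,2.33,1],
)

```text
time: 21.8
tool_pos: [0.624, -0.2632, 0.1586]
ee_rot: [3.14, -0.756, -0.262]
wrist_force: [-0.1, 3.1, 6.0]
width: 0.0197
finger_force: 29.5
```

```bash
python3 - <<'E'
from r import *
st(); save(railtop(),'s9.png'); R0=R.from_euler('xyz',robot.get_obs()['ee_rot']).as_matrix(); print(R0[2])
E
```

```text
t 21.8 tcp [ 0.624  -0.2632  0.1586] rpy [ 3.14  -0.756 -0.262] q [-0.602 -0.085  1.831  0.361  0.701  1.038] F [-0.1  3.1  6. ] w 0.0197 29.492445532232523
rail 21.85 [-0.0423  0.0619  0.2487] [0.2562 0.2662]
[ 0.68606719  0.00096606 -0.72753754]
```

View pics/s9.png

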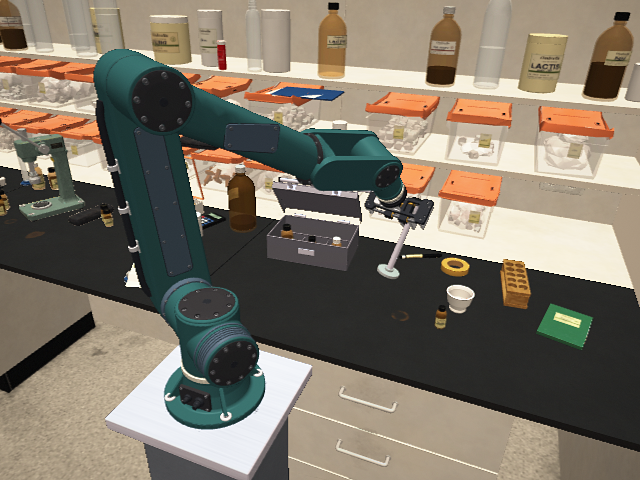

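The side view shows the post out from under the rail but leaning, with its foot lagging at (388,270) and its head at (408,225). I'll lift it a little so it can re-align in the grip.

Emit:
move_arm(
  deltas=[0,0,0,0.35,0,-0.36,1,0,0,0,0.7,0,-0.73,1,0,0,0,1.4,0,-1.45,1,0,0,0,1.4,0,-1.45,1],
)

```text
time: 22.25
tool_pos: [0.623, -0.2617, 0.1773]
ee_rot: [3.135, -0.753, -0.255]
wrist_force: [1.0, -0.0, -2.6]
width: 0.0174
finger_force: 29.9
```

```bash
cat > tilt.py <<'E'
from r import *
def tilt(x,y):
    s=cam('side'); P=cloud(s)
    for a,b in((.0,.015),(.03,.06),(.06,.09),(.09,.12),(.12,.15)):
        m=(P[...,2]>a)&(P[...,2]<b)&(np.hypot(P[...,0]-x,P[...,1]-y)<.07)
        if a<.02: im=s['image'].astype(int); m&=im.min(-1)>100
        if m.sum()>5: print(a,m.sum(),np.median(P[m],0).round(4))
    return s
E
python3 - <<'E'
from tilt import *
st(); save(tilt(.61,-.25),'s10.png')
E
```

```text
t 22.25 tcp [ 0.623  -0.2617  0.1773] rpy [ 3.135 -0.753 -0.255] q [-0.599 -0.103  1.807  0.339  0.743  1.062] F [ 1.  -0.  -2.6] w 0.0174 29.924212396144867
0.03 135 [ 0.5915 -0.2575  0.0332]
0.06 58 [ 0.5967 -0.2574  0.0763]
0.09 62 [ 0.5994 -0.2575  0.1042]
0.12 62 [ 0.6026 -0.2579  0.1356]
```

Emit:
move_arm(
  deltas=[0,0.1,0,0,0,0,1,0,0.1,0,0,0,0,1,0,0.1,0,0,0,0,1],
)

```text
time: 22.6
tool_pos: [0.6217, -0.2609, 0.174]
ee_rot: [3.138, -0.847, -0.257]
wrist_force: [0.4, -0.4, -3.0]
width: 0.0176
finger_force: 30.0
```

```bash
python3 - <<'E'
from tilt import *
st(); s=tilt(.61,-.25); I=cv2.resize(s['image'][190:300,330:450],None,fx=5,fy=5); cv2.imwrite('pics/c11.png',I[...,::-1]); R0=R.from_euler('xyz',robot.get_obs()['ee_rot']).as_matrix(); print(R0[2])
E
```

```text
t 22.6 tcp [ 0.6217 -0.2609  0.174 ] rpy [ 3.138 -0.847 -0.257] q [-0.619 -0.136  1.893  0.466  0.624  0.937] F [ 0.4 -0.4 -3. ] w 0.0176 29.98098850250244
0.03 63 [ 0.6097 -0.2594  0.042 ]
0.06 56 [ 0.608  -0.2591  0.0747]
0.09 57 [ 0.6066 -0.2596  0.1051]
0.12 60 [ 0.6059 -0.2577  0.1356]
[ 0.75161288  0.00367568 -0.65959424]
```

View pics/c11.png

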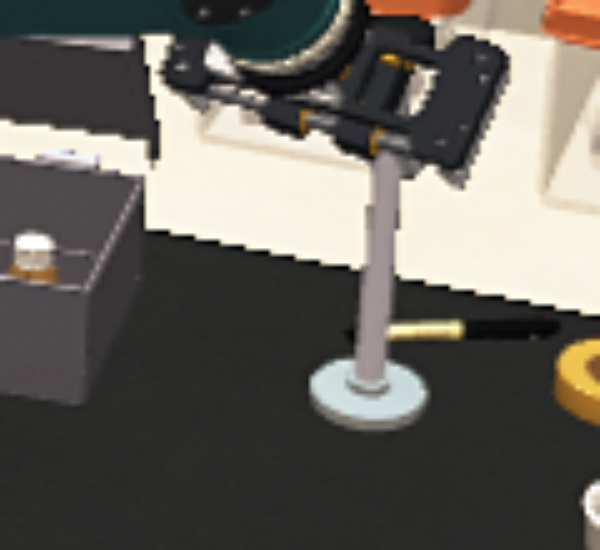

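The crop shows the post hanging nearly upright, foot at (368,390), clear of the chest and the pen. I'll lower it until it touches.

Emit:
move_arm(
  deltas=[0,-0.03,0,-0.4,0,0.35,1,0,-0.03,0,-0.8,0,0.7,1,0,-0.03,0,-0.95,0,0.83,1,0,-0.03,0,-1.1,0,0.96,1,0,-0.03,0,-1.1,0,0.96,1],
)

```text
time: 23.15
tool_pos: [0.6227, -0.2615, 0.1611]
ee_rot: [3.137, -0.821, -0.256]
wrist_force: [-0.9, -0.3, -3.2]
width: 0.0178
finger_force: 30.0
```

```bash
python3 - <<'E'
from tilt import *
st(); s=tilt(.61,-.25)
E
```

```text
t 23.15 tcp [ 0.6227 -0.2615  0.1611] rpy [ 3.137 -0.821 -0.256] q [-0.614 -0.113  1.886  0.443  0.627  0.955] F [-0.9 -0.3 -3.2] w 0.0178 29.97957319021225
0.0 199 [ 0.5995 -0.2626  0.0109]
0.03 57 [ 0.6061 -0.2592  0.044 ]
0.06 55 [ 0.6071 -0.2591  0.0746]
0.09 61 [ 0.6062 -0.2588  0.1043]
0.12 58 [ 0.6056 -0.2579  0.1351]
```

Emit:
move_arm(
  deltas=[0,0,0,-0.15,0,0.13,1,0,0,0,-0.25,0,0.22,1,0,0,0,-0.33,0,0.3,1,0,0,0,-0.33,0,0.3,1],
)

```text
time: 23.6
tool_pos: [0.6234, -0.2621, 0.1587]
ee_rot: [3.135, -0.824, -0.256]
wrist_force: [0.3, 0.5, -1.0]
width: 0.0173
finger_force: 30.0
```

```bash
python3 - <<'E'
from tilt import *
st(); railtop()
E
```

```text
t 23.6 tcp [ 0.6234 -0.2621  0.1587] rpy [ 3.135 -0.824 -0.256] q [-0.614 -0.11   1.89   0.449  0.618  0.948] F [ 0.3  0.5 -1. ] w 0.0173 29.98233139514923
rail 23.65 [-0.0554  0.0813  0.2424] [0.2469 0.2478]
```

Emit:
move_arm(
  deltas=[0,0,0,-0.12,0,0.1,1,0,0,0,-0.12,0,0.1,0.6,0,0,0,-0.12,0,0.1,0.4,0,0,0,-0.12,0,0.1,-0.1,0,0,0,-0.12,0,0.1,-0.3,0,0,0,-0.12,0,-3,-0.3,0,0,0,-0.12,0,-8,-0.3,0,0,0,-0.12,0,-13,-0.3],
)

```text
time: 24.45
tool_pos: [0.5289, -0.2357, 0.2443]
ee_rot: [3.138, -0.819, -0.256]
wrist_force: [0.3, -0.4, 0.9]
width: 0.0604
finger_force: 0.0
```

```bash
python3 - <<'E'
from tilt import *
st(); save(tilt(.61,-.25),'s12.png'); railtop()
show([(.4,-.2,.3)])
E
```

```text
t 24.45 tcp [ 0.5289 -0.2357  0.2443] rpy [ 3.138 -0.819 -0.256] q [-0.715 -0.412  1.942  0.424  0.892  0.969] F [ 0.3 -0.4  0.9] w 0.0604 0.0
0.0 211 [ 0.6025 -0.2621  0.0079]
0.03 53 [ 0.6074 -0.2592  0.0454]
0.06 56 [ 0.6079 -0.2607  0.0751]
0.09 61 [ 0.6071 -0.2609  0.1055]
0.12 57 [ 0.607  -0.2602  0.1354]
rail 24.55 [-0.0609 -0.0464  0.237 ] [0.2411 0.2421]
grasp [ 0.5163 -0.2338  0.267 ]
[ 0.4 -0.2  0.3] [-0.029, -0.0, 0.026, -5.678, -0.172, -11.189]
```

The post is upright and let go, and the lid is sinking by itself. I'll back off and wait.

Emit:
move_arm(
  deltas=[0,0,0,-5,2,-12,0,0,0,0,-5,2,-12,0,0,0,0,-5,2,-12,0,0,0,0,-5,2,-12,0,0,0,0,-5,2,-12,0,0,0,0,-5,2,-12,0,0,0,0,-5,2,-12,0,0,0,0,-5,2,-12,0],
)

```text
time: 25.35
tool_pos: [0.4078, -0.2239, 0.2889]
ee_rot: [3.139, -0.82, -0.256]
wrist_force: [0.4, 0.7, -0.1]
width: 0.0469
finger_force: 0.0
```

Emit:
move_arm(
  deltas=[0,0,0,0,0,0,0,0,0,0,0,0,0,0,0,0,0,0,0,0,0,0,0,0,0,0,0,0,0,0,0,0,0,0,0,0,0,0,0,0,0,0,0,0,0,0,0,0,0,0,0,0,0,0,0,0],
)

```text
time: 26.15
tool_pos: [0.4071, -0.2246, 0.2902]
ee_rot: [3.136, -0.822, -0.256]
wrist_force: [0.3, -0.6, 0.0]
width: 0.0469
finger_force: 0.0
```

Emit:
move_arm(
  deltas=[0,0,0,0,0,0,0,0,0,0,0,0,0,0,0,0,0,0,0,0,0,0,0,0,0,0,0,0,0,0,0,0,0,0,0,0,0,0,0,0,0,0,0,0,0,0,0,0,0,0,0,0,0,0,0,0],
)

```text
time: 26.95
tool_pos: [0.4072, -0.2245, 0.2901]
ee_rot: [3.136, -0.822, -0.256]
wrist_force: [-1.2, -0.6, 0.7]
width: 0.047
finger_force: 0.0
```

Emit:
move_arm(
  deltas=[0,0,0,0,0,0,0,0,0,0,0,0,0,0,0,0,0,0,0,0,0,0,0,0,0,0,0,0,0,0,0,0,0,0,0,0,0,0,0,0,0,0,0,0,0,0,0,0,0,0,0,0,0,0,0,0],
)

```text
time: 27.75
tool_pos: [0.4072, -0.2245, 0.2901]
ee_rot: [3.136, -0.822, -0.256]
wrist_force: [0.5, -0.1, 0.0]
width: 0.0468
finger_force: 0.0
```

Emit:
move_arm(
  deltas=[0,0,0,0,0,0,0,0,0,0,0,0,0,0,0,0,0,0,0,0,0,0,0,0,0,0,0,0,0,0,0,0,0,0,0,0,0,0,0,0,0,0,0,0,0,0,0,0,0,0,0,0,0,0,0,0],
)

```text
time: 28.55
tool_pos: [0.4072, -0.2245, 0.2901]
ee_rot: [3.136, -0.822, -0.256]
wrist_force: [0.4, -1.2, -0.5]
width: 0.0469
finger_force: 0.0
```

Emit:
move_arm(
  deltas=[0,0,0,0,0,0,0,0,0,0,0,0,0,0,0,0,0,0,0,0,0,0,0,0,0,0,0,0,0,0,0,0,0,0,0,0,0,0,0,0,0,0,0,0,0,0,0,0,0,0,0,0,0,0,0,0],
)

```text
time: 29.35
tool_pos: [0.4072, -0.2245, 0.2901]
ee_rot: [3.136, -0.822, -0.256]
wrist_force: [0.3, -0.7, -0.2]
width: 0.0472
finger_force: 0.0
```

Emit:
move_arm(
  deltas=[0,0,0,0,0,0,0,0,0,0,0,0,0,0,0,0,0,0,0,0,0,0,0,0,0,0,0,0,0,0,0,0,0,0,0,0,0,0,0,0,0,0,0,0,0,0,0,0,0,0,0,0,0,0,0,0],
)

```text
time: 30.15
tool_pos: [0.4072, -0.2245, 0.2901]
ee_rot: [3.136, -0.822, -0.256]
wrist_force: [0.5, 0.0, 0.6]
width: 0.0469
finger_force: 0.0
```

Emit:
move_arm(
  deltas=[0,0,0,0,0,0,0,0,0,0,0,0,0,0,0,0,0,0,0,0,0,0,0,0,0,0,0,0,0,0,0,0,0,0,0,0,0,0,0,0,0,0,0,0,0,0,0,0,0,0,0,0,0,0,0,0],
)

```text
time: 30.95
tool_pos: [0.4072, -0.2245, 0.2901]
ee_rot: [3.136, -0.822, -0.256]
wrist_force: [0.5, 0.3, 0.5]
width: 0.0468
finger_force: 0.0
```

Emit:
move_arm(
  deltas=[0,0,0,0,0,0,0,0,0,0,0,0,0,0,0,0,0,0,0,0,0,0,0,0,0,0,0,0,0,0,0,0,0,0,0,0,0,0,0,0,0,0,0,0,0,0,0,0,0,0,0,0,0,0,0,0],
)

```text
time: 31.75
tool_pos: [0.4072, -0.2245, 0.2901]
ee_rot: [3.136, -0.822, -0.256]
wrist_force: [-0.1, 1.0, 0.5]
width: 0.047
finger_force: 0.0
```

Emit:
move_arm(
  deltas=[0,0,0,0,0,0,0,0,0,0,0,0,0,0,0,0,0,0,0,0,0,0,0,0,0,0,0,0,0,0,0,0,0,0,0,0,0,0,0,0,0,0,0,0,0,0,0,0,0,0,0,0,0,0,0,0],
)

```text
time: 32.55
tool_pos: [0.4072, -0.2245, 0.2902]
ee_rot: [3.136, -0.822, -0.256]
wrist_force: [-0.0, 0.3, 0.3]
width: 0.0474
finger_force: 0.0
```

Emit:
move_arm(
  deltas=[0,0,0,0,0,0,0,0,0,0,0,0,0,0,0,0,0,0,0,0,0,0,0,0,0,0,0,0,0,0,0,0,0,0,0,0,0,0,0,0,0,0,0,0,0,0,0,0,0,0,0,0,0,0,0,0],
)

```text
time: 33.35
tool_pos: [0.4072, -0.2245, 0.2901]
ee_rot: [3.136, -0.822, -0.256]
wrist_force: [-0.6, 0.4, 0.4]
width: 0.0472
finger_force: 0.0
```

Emit:
move_arm(
  deltas=[0,0,0,0,0,0,0,0,0,0,0,0,0,0,0,0,0,0,0,0,0,0,0,0,0,0,0,0,0,0,0,0,0,0,0,0,0,0,0,0,0,0,0,0,0,0,0,0,0,0,0,0,0,0,0,0],
)

```text
time: 34.15
tool_pos: [0.4072, -0.2245, 0.2901]
ee_rot: [3.136, -0.822, -0.256]
wrist_force: [-0.3, 0.5, -0.4]
width: 0.047
finger_force: 0.0
```

Emit:
move_arm(
  deltas=[0,0,0,0,0,0,0,0,0,0,0,0,0,0,0,0,0,0,0,0,0,0,0,0,0,0,0,0,0,0,0,0,0,0,0,0,0,0,0,0,0,0,0,0,0,0,0,0,0,0,0,0,0,0,0,0],
)

```text
time: 34.95
tool_pos: [0.4072, -0.2245, 0.2902]
ee_rot: [3.136, -0.822, -0.256]
wrist_force: [0.5, 0.7, 0.7]
width: 0.047
finger_force: 0.0
```

Emit:
move_arm(
  deltas=[0,0,0,0,0,0,0,0,0,0,0,0,0,0,0,0,0,0,0,0,0,0,0,0,0,0,0,0,0,0,0,0,0,0,0,0,0,0,0,0,0,0,0,0,0,0,0,0,0,0,0,0,0,0,0,0],
)

```text
time: 35.75
tool_pos: [0.4072, -0.2245, 0.2901]
ee_rot: [3.136, -0.822, -0.256]
wrist_force: [-0.9, -0.1, -0.6]
width: 0.047
finger_force: 0.0
```

Emit:
move_arm(
  deltas=[0,0,0,0,0,0,0,0,0,0,0,0,0,0,0,0,0,0,0,0,0,0,0,0,0,0,0,0,0,0,0,0,0,0,0,0,0,0,0,0,0,0,0,0,0,0,0,0,0,0,0,0,0,0,0,0],
)

```text
time: 36.55
tool_pos: [0.4072, -0.2245, 0.2901]
ee_rot: [3.136, -0.822, -0.256]
wrist_force: [-0.9, 0.2, 0.9]
width: 0.047
finger_force: 0.0
```

Emit:
move_arm(
  deltas=[0,0,0,0,0,0,0,0,0,0,0,0,0,0,0,0,0,0,0,0,0,0,0,0,0,0,0,0,0,0,0,0,0,0,0,0,0,0,0,0,0,0,0,0,0,0,0,0,0,0,0,0,0,0,0,0],
)

```text
time: 37.35
tool_pos: [0.4072, -0.2245, 0.2901]
ee_rot: [3.136, -0.822, -0.256]
wrist_force: [0.7, -0.1, 0.2]
width: 0.0466
finger_force: 0.0
```

```bash
cat > lid.py <<'E'
from tilt import *
s=cam('top'); P=cloud(s); st(); c=(P[...,:2]-C)@np.c_[cx,cy]
# rail top height and lid-top slope
m=(abs(c[...,1]+.18)<.03)&(abs(c[...,0]+.1275)<.012)&(P[...,2]>.05); print('rail top',np.percentile(P[m][:,2],90) if m.sum() else 0)
m=(abs(c[...,1])<.1)&(abs(c[...,0])<.07)&(P[...,2]>.09); A=np.c_[c[m][:,0],np.ones(m.sum())]; print('slope',np.linalg.lstsq(A,P[m][:,2],rcond=None)[0],m.sum())
tilt(.61,-.25)
E
python3 lid.py
```

```text
t 37.4 tcp [ 0.4072 -0.2245  0.2902] rpy [ 3.136 -0.822 -0.256] q [-1.036 -0.708  2.011  0.571  1.239  0.773] F [0.  0.1 0.6] w 0.047 0.0
rail top 0.1012720287024721
slope [0.00068266 0.10811057] 3179
0.0 212 [ 0.6021 -0.2628  0.0081]
0.03 55 [ 0.6071 -0.2607  0.0448]
0.06 56 [ 0.608  -0.26    0.0751]
0.09 58 [ 0.6074 -0.2602  0.1056]
0.12 60 [ 0.6068 -0.2606  0.1355]
```

Emit:
move_arm(
  deltas=[0,0,0,0,0,0,0,0,0,0,0,0,0,0,0,0,0,0,0,0,0,0,0,0,0,0,0,0,0,0,0,0,0,0,0,0,0,0,0,0,0,0,0,0,0,0,0,0,0,0,0,0,0,0,0,0],
)

```text
time: 38.25
tool_pos: [0.4072, -0.2245, 0.2901]
ee_rot: [3.136, -0.822, -0.256]
wrist_force: [-0.1, 0.9, 0.2]
width: 0.0467
finger_force: 0.0
```

```bash
python3 lid.py; python3 -c "
from bench import robot
print(robot.close_job())"
```

```text
t 38.3 tcp [ 0.4072 -0.2245  0.2901] rpy [ 3.136 -0.822 -0.256] q [-1.036 -0.707  2.011  0.571  1.239  0.773] F [ 0.   0.6 -0.5] w 0.0467 0.0
rail top 0.10025311150389751
slope [0.00107506 0.10806801] 3181
0.0 211 [ 0.6033 -0.2625  0.008 ]
0.03 56 [ 0.607  -0.2598  0.045 ]
0.06 59 [ 0.607  -0.2599  0.0758]
0.09 58 [ 0.6082 -0.2602  0.1063]
0.12 59 [ 0.6075 -0.2602  0.136 ]
the job is handed in; nothing more can be done
None
```

I handed the job in at 38.3 s: the lid measures shut, the post stands upright clear of the chest after leaning while I dragged it out, and the bottle was upright and let go on the cork pad when last seen; no verdict came back.

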